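# Tap the egg cup and the salt shaker into the wells of the breakfast board

### The job

The breakfast board is about to be carried to the table, but the egg cup (with its boiled egg) and the salt shaker stand beside the round wells turned for them. With light fingertip pushes, slide the egg cup into the larger well on the left and the salt shaker into the smaller well on the right until each drops in and stands upright on the well's floor. Do not grasp or lift anything or knock anything over: the egg stays in its cup, the board stays where it is and the other things on the worktop are left alone.

Things in the scene. Friction and masses are not known exactly. Their poses are not given: they have to be found in the camera images.
- egg_board: light wooden breakfast board, loose, 0.6 kg, 130 (x) x 220 (y) x 16 mm high, edges rounded. Origin at the centre of its underside, x to its long back edge (roughly away from the robot), y along its length to the robot's left, z up. It has two round flat-bottomed wells in its top, each 3 mm deep with a steep wall and a darker cork floor.
- cup_well (a point): centre of the floor of the larger well, 54 mm diameter, 13 mm above the underside of the board (3 below its top); at x 6, y 50 of the board. Axes as the board's.
- shaker_well (a point): centre of the floor of the smaller well, 47 mm diameter, 13 mm above the underside of the board; at x 6, y -48 of the board. Axes as the board's.
- egg_cup: blue stoneware egg cup, loose, 90 g. Origin: centre of its underside, z up. In mm: foot 48 diameter, 4 high; bowl widest (52) 22 to 30 above the underside, narrowing to a 33 waist below; rim 49 at 44 up. Starts upright on the board, 29 to 48 from its well's centre, toward the board's left front corner. Push at the bowl's widest part: hit high, or hard against the well's far wall, it tips.
- egg: brown egg, loose, 58 g, 44 mm diameter, 58 mm long, standing blunt end down in the rim of the egg cup. Origin at its lower end, about 22 above the underside of the cup; its top is about 80 above the underside of the cup.
- salt_shaker: clear salt shaker with a grey perforated cap, loose, about 100 g (70 to 140). In mm: 90 high, foot 38 diameter, widest (44 diameter) 26 to 34 above the underside, cap 34 diameter; tips easily, push it low. Origin at the centre of its underside, z up. It starts upright on the board's top, 27 to 46 from the centre of its well, toward the board's right front corner.
- mug_counter: cream mug with a dark blue band and a side handle, 82 wide, 92 high mm; to be left alone. Origin at its underside.
- spice_a: glass spice jar, dark green contents, black cap, 44 dia, 107 high mm; to be left alone. Origin at its underside.
- spice_b: glass spice jar, orange contents, black cap, 44 dia, 107 high mm; to be left alone. Origin at its underside.
- kitchen_timer: white round wind-up timer with a red bar on its dial, 68 dia, 54 high mm; to be left alone. Origin at its underside.
- teaspoon: steel teaspoon, 130 long mm; to be left alone. Origin at its underside.
- lemon: lemon, 78x55x56 mm; to be left alone. Origin at its underside.
- tea_box: small beige card box with an orange stripe, 46x62x82 mm; to be left alone. Origin at its underside.
- sink_stopper: black rubber sink stopper with a steel knob, 82 dia, 35 high mm; to be left alone. Origin at its underside.
Things that resemble listed ones, but are neither listed nor needed, are in the scene too. Several things have the shape of the egg_cup; the one meant has the colours described above.

How it is judged:
At the end, for the whole second after the job is handed in: Egg cup and salt shaker each stand upright (within 3 degrees) and at rest on the floor of their own well (underside less than 1.5 mm above the floor, within 6 mm of its centre); the egg sits in the cup, the board is within 20 mm of where it stood (horizontal distance between egg_cup and cup_well below 0.006 m and z of egg_cup in the frame of cup_well below 0.0015 m and angle between each of egg_cup, salt_shaker's own z axis and vertical below 0.05 rad and linear speed of each of egg_cup, salt_shaker below 0.02 m/s and horizontal distance between salt_shaker and shaker_well below 0.006 m and z of salt_shaker in the frame of shaker_well below 0.0015 m and z of egg in the frame of egg_cup between 0.012 and 0.032 m and angle between egg's own z axis and vertical below 0.6 rad and linear speed of egg below 0.03 m/s and distance of egg_board from where it was at the start of the episode below 0.02 m); the robot touches nothing.
It fails at once if the egg cup or the salt shaker tips more than 28 degrees or falls (angle between any of egg_cup, salt_shaker's own z axis and vertical above 0.49 rad).
It fails at once if the egg leaves the cup (not (z of egg in the frame of egg_cup between 0.012 and 0.032 m and angle between egg's own z axis and vertical below 0.6 rad)).
It fails at once if the egg cup or the salt shaker is lifted off the board or pushed off it (z of any of egg_cup, salt_shaker in the frame of egg_board above 0.026 m or z of any of egg_cup, salt_shaker in the frame of egg_board below 0.006 m).
It fails at once if the egg cup or the salt shaker is pushed or squeezed with more than 10 N (contact force between the fingers and egg_cup above 10 N or contact force between the fingers and salt_shaker above 10 N).
It fails at once if the board or another thing on the worktop is moved more than 20 mm, or the board is lifted (distance of any of egg_board, mug_counter, spice_a, spice_b, kitchen_timer, teaspoon, lemon, tea_box, sink_stopper from where it was at the start of the episode above 0.02 m or height (world z) of egg_board above 0.01 m).
It also fails if it takes over 51 s, if anything falls off the work surface, if the arm or the gripper's body presses on something with over 40 N, if the wrist force passes 120 N, or if a joint passes its speed limit or range.

### The arm

A 7-joint arm with a two-finger parallel gripper is mounted at the origin on a cart in front of the work surface, level with it; the furniture and walls round the work are solid. World frame = base frame: x ahead of the robot, y to its left, z up, the work surface at z = 0. Lengths are in m, angles in rad, forces in N, time in s.
With the tool pointing down it reaches from about 0.35 to 0.9 m from the base axis. Payload 7.2 kg.
Tool frame: the origin (TCP) lies at the very end of the fingers, on their centre line; the grasp point (between the pads) lies r.tcp_to_grasp behind it (r.tcp_to_grasp is the distance from the TCP to the grasp point, in m); z points along the fingers, y is the line along which they close (so a half turn about z gives the same grasp; the last joint's range is limited). The gripper opens to 85 mm and grips with 20 to 120 N. Pads are 22 mm wide; open, the fingers measure 114 mm over their backs; the gripper's body (76 mm by 85 mm) begins 54 mm behind the grasp point. The pads swing forward as they close: fully open they stand 13 mm farther back than shut.
Start: joints at [-1.364, 0.411, -0.013, 1.596, 0.006, 1.134, -0.082], TCP at [0.17, 0.602, 0.231] pointing down, gripper open.
Joint ranges: [-2.95, 2.95], [-0.29, 1.99], [-1.47, 1.44], [0.14, 2.54], [-1.03, 4.17], [0.13, 1.85], [-2.86, 2.86]. Speed limits (rad/s): [2.39, 2.39, 3.01, 3.01, 3.14, 3.14, 3.14].

### API

Orientations are given as a unit quaternion [x, y, z, w].
In Python, from station import r gives the robot as it stands. The module is installed in compiled form; this text tells all that it offers.
- The arm moves only by the tool drive_tool, never from a script. Its argument "series" is a list of rows, each a list of 7 numbers: the shift along the world's x, y, z in m, then the turn, a rotation vector about the world's x, y, z in rad, then the closure, from 0 (fully open) to 1 (shut). In form: [[dx, dy, dz, rx, ry, rz, jaw], ...]. A call has 1 to 10 rows; each row is the pose to reach, as a shift and turn from the pose commanded when the call began; what a row does not reach only later rows make up. A row lasts 1/12 s, in which the tool goes at most 41.7 mm and 7.16 degrees, less where a joint would pass 70% of its speed; a pose out of reach is approached as far as the arm can. A call with a gripper value outside its range is refused whole. The fingers move at their own pace and stop on an object; "grip_force" is the grip in N (left out, the last holds). Time passes only in rows, so rows that repeat a pose let the fingers close. It gives the time, the measured TCP pose, the force, the opening and the grip force at its end, in the units of the state.
- r.get_obs(): the state, without advancing time (a new reading comes with each control period).
- r.grab_frame(name): name is "side" or "top"; returns a dict with "pixels" (400x640x3 uint8, red, green, blue), "fx", "fy", "cx", "cy" (pixels), "R" (3x3) and "t" (3): a world point X has camera coordinates R X + t. Camera axes: x right, y down, z forward; pixel columns grow to the right and rows downward; lengths in m; the calibration is good to about 2 mm. A picture is of the moment at which its call begins. There is no depth.
- r.close_job(): hands the job in; it is judged then, once.
Trained networks look in a picture, given as the dict that the camera call returned (one of the last four; its "shot" number tells which), for a name from the list of things; names that differ only in an ending like _2 or _b are one class to them, and where a whole thing is asked for, a point or a joint stands for the part that bears it (a point fixed in the world has none). Each returns a list of dicts, best first, with "p" (0 to 1); they miss things now and then, are a little off and sometimes report something else, mostly with a low value. They report only what shows in the picture. A call takes as long as a camera call. They do not tell look-alikes from the thing itself.
- r.recognise(picture, thing): "bbox" ([left, top, right, bottom] in pixels, round what is visible of it).
- r.place_of(picture, thing): "at" ([column, row] in pixels: a listed point, or the origin of a listed thing).
The state is a dict: "clock": time; "q": joint angles; "qvel": joint speeds; "effort": joint torques, N m; "ee_pos": TCP position; "tool_rot": TCP orientation; "ft_force": force on the tool from outside, world axes, zero at the start; "ft_torque": the same for the moment, N m; "gripper_width": opening from 0.0 (shut) to 1.0 (fully open); "finger_force": force on a finger pad.
Only numpy, scipy, OpenCV 4.12 (cv2) and the standard library are available. Lean on these libraries where they do the work, as an engineer would, in place of code of your own. Each camera call takes 0.05 s, during which the arm holds its last target. There are 200 camera calls.

## Working session

There is one attempt and no reset: what is moved stays moved. The work goes in short steps, Python scripts to look and compute and a tool call to move; the robot and the scene stay as the last step left them, time stands still between calls to the robot, and variables do not carry over. Pictures are saved under pics/ and viewed, at most 10 in all, crops included, and the job is handed in when it is done.

Besides the shell and the picture viewer there is one more tool, called after "Call:" in YAML: its name, and indented under it one key for each argument. drive_tool: Moves the arm, as the interface text tells. Its arguments: {"type":"object","properties":{"series":{"type":"array"},"grip_force":{"type":"number"}},"required":["series"]}

```bash
mkdir -p pics; cat > h.py <<'E'
from station import r
import numpy as np, cv2
def ray(f,uv,z):
    R=np.array(f["R"]);t=np.array(f["t"]);c=-R.T@t
    d=R.T@np.array([(uv[0]-f["cx"])/f["fx"],(uv[1]-f["cy"])/f["fy"],1.])
    return c+d*(z-c[2])/d[2]
def proj(f,X):
    p=np.array(f["R"])@np.array(X)+np.array(f["t"]);return np.array([f["fx"]*p[0]/p[2]+f["cx"],f["fy"]*p[1]/p[2]+f["cy"]])
def save(f,n,box=None,s=1):
    im=f["pixels"][:,:,::-1]
    if box: im=im[box[1]:box[3],box[0]:box[2]]
    cv2.imwrite("pics/"+n,cv2.resize(im,None,fx=s,fy=s,interpolation=cv2.INTER_CUBIC))
Z=dict(egg_board=0,cup_well=.013,shaker_well=.013,egg_cup=.016,salt_shaker=.016)
E
python3 - <<'E'
from h import *
o=r.get_obs();print(o["clock"],o["ee_pos"],o["tool_rot"],r.tcp_to_grasp)
ims=[]
for n in("top","side"):
    f=r.grab_frame(n);save(f,n+"0.png")
    print(n,"cam",-np.array(f["R"]).T@np.array(f["t"]),f["fx"])
    for k,z in Z.items():
        for d in r.place_of(f,k)[:4]: print(k,round(d["p"],2),np.round(d["at"]),np.round(ray(f,d["at"],z),4))
E
```

```text
0.0 [0.16949191 0.60104922 0.23044864] [ 1.36949997e-01  9.90577622e-01 -8.17678225e-04 -6.16430912e-05] 0.0187
top cam [0.0611135  0.06105758 1.38725464] 412.7921711684934
egg_board 0.6 [305. 200.] [0.4929 0.0534 0.    ]
cup_well 0.65 [291. 200.] [0.5001 0.1021 0.013 ]
shaker_well 0.57 [321. 194.] [ 0.5005 -0.0056  0.013 ]
shaker_well 0.48 [428. 166.] [ 0.5337 -0.4002  0.013 ]
egg_cup 0.61 [249. 217.] [0.4655 0.2525 0.016 ]
egg_cup 0.55 [289. 198.] [0.5057 0.1055 0.016 ]
egg_cup 0.4 [286. 211.] [0.4626 0.1225 0.016 ]
egg_cup 0.16 [212. 234.] [0.4281 0.384  0.016 ]
salt_shaker 0.71 [329. 207.] [ 0.4509 -0.0247  0.016 ]
salt_shaker 0.64 [281. 208.] [0.4745 0.1395 0.016 ]
side cam [0.33951462 1.20066813 0.71768412] 398.8835314615032
egg_board 0.88 [319. 226.] [0.4857 0.0573 0.    ]
cup_well 0.76 [316. 230.] [0.4918 0.1034 0.013 ]
cup_well 0.24 [347. 174.] [ 0.4109 -0.3507  0.013 ]
shaker_well 0.93 [322. 216.] [0.4828 0.0122 0.013 ]
shaker_well 0.44 [314. 231.] [0.4956 0.1073 0.013 ]
egg_cup 0.67 [320. 236.] [0.4749 0.1384 0.016 ]
egg_cup 0.54 [318. 265.] [0.4633 0.2892 0.016 ]
salt_shaker 0.7 [328. 212.] [ 0.4643 -0.0182  0.016 ]
```

```bash
python3 - <<'E'
from h import *
import cv2
a=cv2.imread("pics/top0.png");b=cv2.imread("pics/side0.png")
c=lambda i,x,y,w,h,s:cv2.resize(i[y:y+h,x:x+w],None,fx=s,fy=s,interpolation=cv2.INTER_CUBIC)
cv2.imwrite("pics/top1.png",c(a,190,130,200,150,4));cv2.imwrite("pics/side1.png",c(b,220,150,200,150,4))
E
```

```text
(no output)
```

View pics/top1.png

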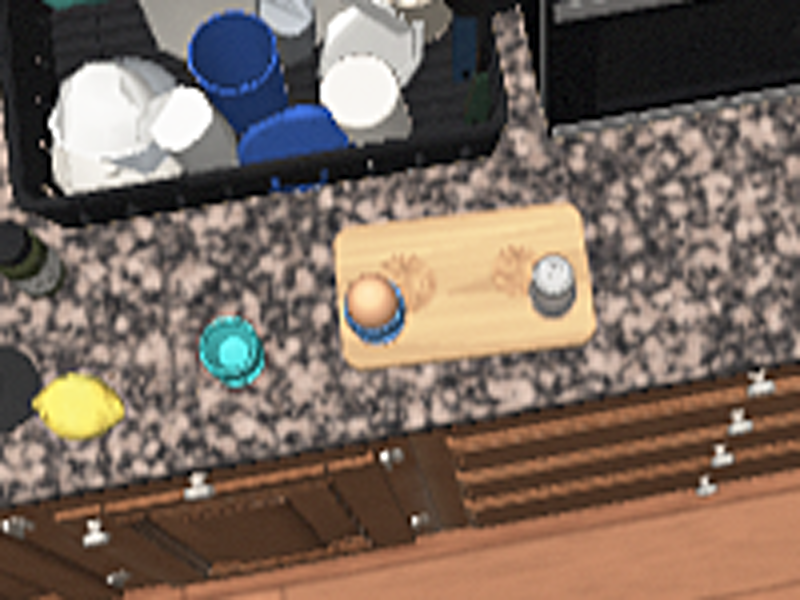

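View pics/side1.png

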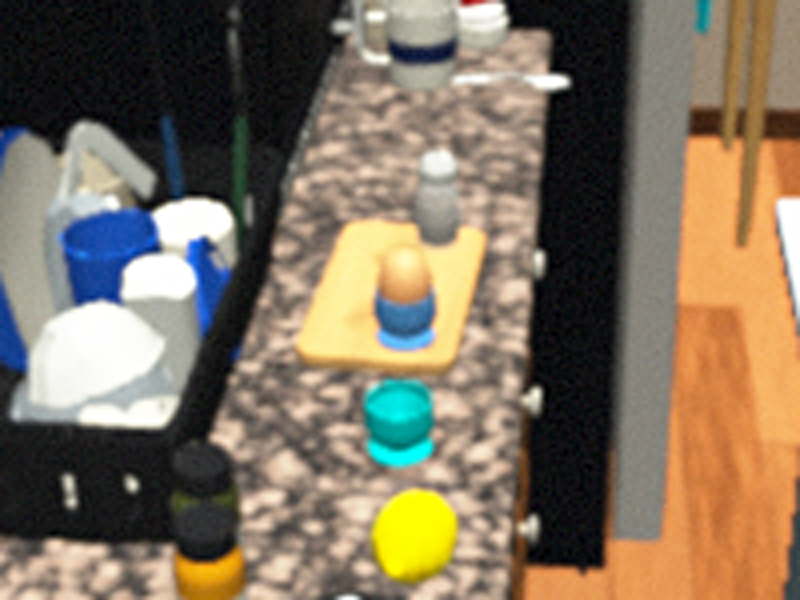

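View pics/side0.png

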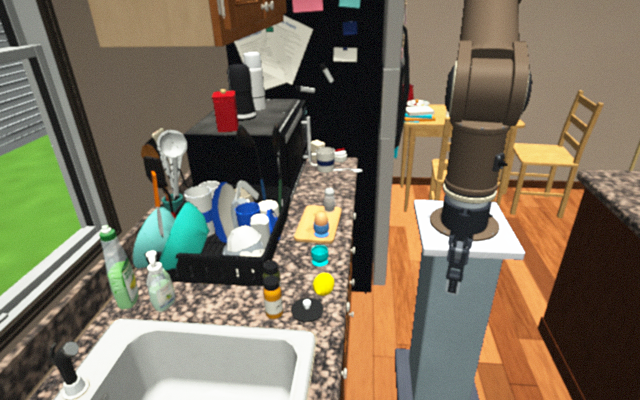

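The blue cup with the brown egg is at top px (284,207) and side px (321,232). The teal empty one at top px (248,217) and side px (319,256) is a look-alike and the wrong colour, so the target is the blue one on the board. The shaker is at top px (328,201) and side px (329,200). The wells are faint marks near top px (291,200) and (319,198). Next I'll refine these with the calibration.

```bash
cat >> h.py <<'E'
from scipy.optimize import least_squares
PC=[(24,0),(24,4),(16.5,10),(26,22),(26,30),(24.5,44),(22,52),(20,64),(12,76),(2,80)]
PS=[(19,0),(20,8),(22,26),(22,34),(17,70),(17,88),(14,90)]
def box(f,xy,prof,z0):
    a=np.linspace(0,2*np.pi,24)
    P=np.array([proj(f,(xy[0]+q/1e3*np.cos(t),xy[1]+q/1e3*np.sin(t),z0+h/1e3)) for q,h in prof for t in a])
    return np.r_[P.min(0),P.max(0)]
def board(f,bad=None):
    """mask wood, rectify corners: sample px boundary -> fit rectangle at z=.016 (top edge approx)"""
    im=f["pixels"];hsv=cv2.cvtColor(im,cv2.COLOR_RGB2HSV)
    m=cv2.inRange(hsv,(10,70,120),(25,255,255))
    n,l,s,c=cv2.connectedComponentsWithStats(m)
    u=proj(f,(.49,.055,.016));k=l[int(u[1])-6:int(u[1])+7,int(u[0])-6:int(u[0])+7].ravel();k=np.bincount(k[k>0]).argmax()
    cs=max(cv2.findContours((l==k).astype(np.uint8),0,1)[0],key=len)
    P=np.array([ray(f,p[0],.016)[:2]*1000 for p in cv2.convexHull(cs)],np.float32)
    return cv2.minAreaRect(P),s[k]
def locate(fs,prof,z0,thing,guess):
    obs=[]
    for f in fs:
        ds=r.recognise(f,thing);e=box(f,guess,prof,z0)
        d=min(ds,key=lambda d:np.abs(np.array(d["bbox"])-e).sum()) if ds else None
        if d: obs.append((f,np.array(d["bbox"]),d["p"]))
    def res(x): return np.concatenate([ [ (box(f,x,prof,z0)-b)[[0,2]].sum()/2*1.5, (box(f,x,prof,z0)-b)[[1,3]].sum()/2] for f,b,p in obs])
    s=least_squares(res,guess);return s.x,s.fun,[(b.round(),round(p,2)) for _,b,p in obs]
E
python3 - <<'E'
from h import *
fs=[r.grab_frame(n) for n in("top","side")]
for f in fs:
    b,s=board(f);print(b,s[:4])
def p(t):
    for x in t: print(x)
print(locate(fs,PS,.016,"salt_shaker",[.455,-.022]))
print(locate(fs,PC[:6],.016,"egg_cup",[.468,.13]))
print(locate(fs,PC,.016,"egg_cup",[.468,.13]))
print([ (d["bbox"],d["p"]) for f in fs for d in r.recognise(f,"egg")])
for f in fs:
    hsv=cv2.cvtColor(f["pixels"],cv2.COLOR_RGB2HSV);m=cv2.inRange(hsv,(100,90,40),(125,255,255))
    u=proj(f,(.468,.13,.03)).astype(int);w=m[u[1]-18:u[1]+18,u[0]-18:u[0]+18];y,x=np.nonzero(w);print("blue",x.min()+u[0]-18,y.min()+u[1]-18,x.max()+1+u[0]-18,y.max()+1+u[1]-18, "model cup",box(f,(.468,.13),PC[:6],.016).round(1))
E
```

```text
((486.6471252441406, 52.165252685546875), (220.53338623046875, 132.85447692871094), 86.360107421875) [273 180  66  43]
((488.07586669921875, 56.44141387939453), (251.3270721435547, 139.78842163085938), 86.72571563720703) [293 204  49  41]
(array([ 0.45393587, -0.02542394]), array([ 0.46429479,  0.04214814, -0.14850686,  1.44503522]), [(array([324., 196., 334., 208.]), 0.66), (array([324., 185., 337., 212.]), 0.56)])
(array([0.46203185, 0.12051214]), array([-2.12107807, -1.88372479,  1.56060792, -4.60101483]), [(array([280., 205., 296., 217.]), 0.6), (array([314., 222., 332., 241.]), 0.58)])
(array([0.46136019, 0.12312671]), array([-3.2251874 , -1.79781169,  1.74978661, -7.51242018]), [(array([280., 205., 296., 217.]), 0.6), (array([314., 222., 332., 241.]), 0.58)])
[([315.6, 212.7, 328.8, 228.2], 0.68)]
blue 276 202 291 216 model cup [275.5 199.3 291.1 216.5]
blue 314 225 328 237 model cup [313.8 218.7 330.1 238.5]
```

```bash
cat >> h.py <<'E'
from scipy.spatial.transform import Rotation as Ro
def want(deg,tilt):
    """tool y = left of push direction, z tilted so that the hand leans back"""
    a=np.radians(deg);d=np.array([np.cos(a),np.sin(a),0]);y=np.array([-d[1],d[0],0]);t=np.radians(tilt)
    z=np.array([0,0,-1])*np.cos(t)+d*np.sin(t);return Ro.from_matrix(np.c_[np.cross(y,z),y,z])
def turn(deg,tilt): return (want(deg,tilt)*Ro.from_quat(r.get_obs()["tool_rot"]).inv()).as_rotvec().round(3)
E
python3 -c "
from h import *
print(turn(-45,22))"
```

```text
[-0.196 -0.335 -0.504]
```

Call:
drive_tool:
  series:
    - [0.02,-0.033,0,0,0,0,0.65]
    - [0.045,-0.075,0,-0.02,-0.03,-0.05,0.65]
    - [0.07,-0.115,0,-0.04,-0.07,-0.1,0.65]
    - [0.095,-0.158,0,-0.06,-0.1,-0.15,0.65]
    - [0.117,-0.194,0,-0.08,-0.14,-0.2,0.65]
    - [0.14,-0.232,0,-0.1,-0.17,-0.25,0.65]
    - [0.163,-0.27,0,-0.12,-0.205,-0.31,0.65]
    - [0.185,-0.307,0,-0.14,-0.24,-0.36,0.65]
    - [0.207,-0.343,0,-0.16,-0.275,-0.41,0.65]
    - [0.23,-0.381,0,-0.196,-0.335,-0.504,0.65]

```text
clock: 1.93
ee_pos: [0.3845, 0.2449, 0.2321]
tool_rot: [0.377, 0.906, -0.073, 0.177]
ft_force: [-0.0, 0.2, -0.6]
gripper_width: 0.348
finger_force: 0.0
```

```bash
python3 -c "
from h import *
o=r.get_obs();print(o['clock'],o['ee_pos'],turn(-45,22),o['gripper_width'],o['ft_force'])"
```

```text
1.9333 [0.38454558 0.24490044 0.23205732] [-0.001  0.002  0.003] 0.3483612789819423 [-0.04077741  0.24692861 -0.60886651]
```

Call:
drive_tool:
  series:
    - [0.015,-0.025,0,0,0,0,0.65]
    - [0.033,-0.055,-0.015,0,0,0,0.65]
    - [0.033,-0.055,-0.05,0,0,0,0.65]
    - [0.033,-0.055,-0.09,0,0,0,0.65]
    - [0.033,-0.055,-0.12,0,0,0,0.65]
    - [0.033,-0.055,-0.15,0,0,0,0.65]
    - [0.033,-0.055,-0.17,0,0,0,0.65]
    - [0.033,-0.055,-0.17,0,0,0,0.65]
    - [0.033,-0.055,-0.17,0,0,0,0.65]

```text
clock: 2.68
ee_pos: [0.4161, 0.192, 0.0611]
tool_rot: [0.375, 0.907, -0.074, 0.176]
ft_force: [0.4, -0.1, 0.9]
gripper_width: 0.348
finger_force: 0.0
```

```bash
python3 -c "
from h import *
o=r.get_obs();print(o['clock'],o['ee_pos'],turn(-45,22),o['gripper_width'],o['ft_force'])
a=r.grab_frame('top');b=r.grab_frame('side')
print(proj(a,o['ee_pos']),proj(b,o['ee_pos']))
A=cv2.resize(a['pixels'][170:250,230:360,::-1],None,fx=6,fy=6)[:300]
A=cv2.resize(a['pixels'][175:240,240:350,::-1],None,fx=5,fy=5)
B=cv2.resize(b['pixels'][190:250,270:380,::-1],None,fx=5,fy=5)
cv2.imwrite('pics/c1.png',np.vstack([A,B])[:600])"
```

```text
2.6833 [0.41609151 0.19196644 0.06106271] [ 0.002 -0.001 -0.   ] 0.34832406170447716 [ 0.4334777  -0.09880819  0.93303245]
[266.64768318 224.29895545] [336.78613081 233.70167664]
```

View pics/c1.png

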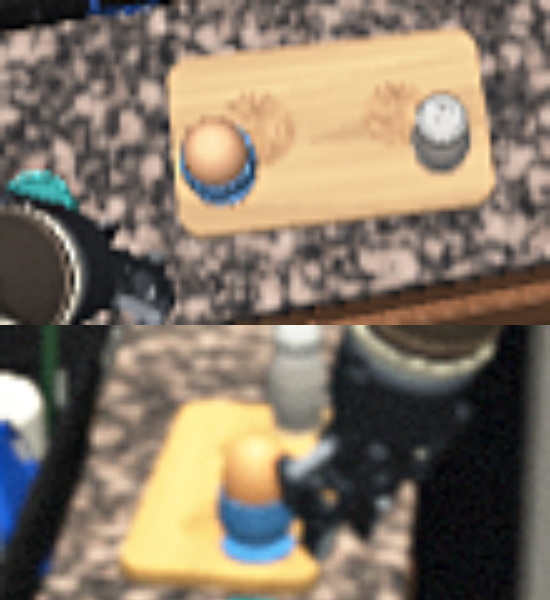

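The top crop (scale 5, origin 240,175) shows the blue cup at (218,170), the shaker at (440,130) and the gripper at the lower left, clear of the cup. The well marks are near (262,125) and (395,112). In the side crop the fingertips are just to the right of the cup and not touching it.

Call:
drive_tool:
  series:
    - [0.006,-0.01,-0.01,0,0,0,0.65]
    - [0.012,-0.021,-0.02,0,0,0,0.65]
    - [0.012,-0.021,-0.031,0,0,0,0.65]
    - [0.012,-0.021,-0.031,0,0,0,0.65]
    - [0.012,-0.021,-0.031,0,0,0,0.65]

```text
clock: 3.2
ee_pos: [0.4288, 0.172, 0.0313]
tool_rot: [0.376, 0.907, -0.072, 0.177]
ft_force: [-1.1, 0.2, -0.6]
gripper_width: 0.351
finger_force: 0.0
```

```bash
python3 -c "
from h import *
o=r.get_obs();print(o['clock'],o['ee_pos'],o['ft_force'])
a=r.grab_frame('top')
for n,x in (('cup_well',(.4958,.1017,.013)),('shaker_well',(.4896,.0039,.013))):
  print(n,proj(a,x),[(np.round(d['at'],1),d['p']) for d in r.place_of(a,n)])
h=cv2.cvtColor(a['pixels'],cv2.COLOR_RGB2HSV).astype(float)
# mean darkening vs wood in rectified view around wells
g=a['pixels'].astype(float).sum(2)
for x in ((.4958,.1017,.013),(.4896,.0039,.013)):
  u=proj(a,x).round().astype(int); print(u);print((g[u[1]-8:u[1]+9,u[0]-10:u[0]+11]).astype(int))
"
```

```text
3.2 [0.42881302 0.17203183 0.03134313] [-1.06051958  0.16556882 -0.64807495]
cup_well [291.00969607 201.04018308] [(array([290.1, 200.5]), 0.68)]
shaker_well [318.98102863 197.79736246] [(array([318.7, 200. ]), 0.78)]
[291 201]
[[606 608 611 617 621 628 633 582 620 576 620 619 576 626 626 612 614 594
  598 601 598]
 [620 625 628 627 632 631 603 528 573 515 611 553 514 566 595 595 598 598
  597 599 598]
 [613 609 610 612 564 533 560 548 546 497 560 501 547 543 557 585 610 600
  605 605 610]
 [590 589 593 593 540 466 536 569 560 467 486 507 547 547 554 577 590 600
  602 603 596]
 [599 598 610 600 587 554 543 532 536 498 466 507 532 530 577 586 560 577
  586 589 584]
 [533 526 519 480 548 589 575 535 514 544 508 520 550 561 584 558 541 558
  590 592 591]
 [530 531 507 432 446 471 597 563 541 576 530 543 574 588 574 556 521 540
  581 582 584]
 [613 622 603 578 491 393 467 570 583 566 532 541 589 606 539 587 499 519
  578 592 586]
 [653 654 642 630 591 486 374 452 468 528 527 535 580 606 538 582 505 494
  583 590 589]
 [675 680 662 640 628 543 435 335 521 534 557 539 565 576 563 569 534 5
[... 1465 characters left out ...]
8 540 503 568 556 486 490 518 549 539 561 558 553 600 698 702
  620 694 687]
 [553 551 544 536 518 577 582 539 518 522 547 533 561 479 323 596 641 693
  698 695 699]
 [536 538 536 541 537 514 536 541 538 525 521 519 562 401 295 487 600 647
  677 683 679]
 [549 544 552 559 556 526 524 538 546 541 558 517 526 378 358 289 456 557
  671 633 665]
 [579 588 592 588 590 586 584 571 543 533 574 552 532 406 344 318 306 378
  470 413 476]
 [603 601 599 600 599 595 604 593 567 569 582 585 584 557 294 371 372 333
  295 298 322]
 [594 597 595 593 586 589 591 589 598 595 592 594 604 608 388 328 369 412
  418 414 413]
 [590 590 592 587 592 597 591 592 599 597 600 600 613 621 413 324 326 361
  383 392 368]]
```

Call:
drive_tool:
  series:
    - [0.004,-0.006,0,0,0,0,0.65]
    - [0.008,-0.011,0,0,0,0,0.65]
    - [0.012,-0.016,0,0,0,0,0.65]
    - [0.016,-0.02,0,0,0,0,0.65]
    - [0.019,-0.023,0,0,0,0,0.65]
    - [0.022,-0.026,0,0,0,0,0.65]
    - [0.022,-0.026,0,0,0,0,0.65]

```text
clock: 3.93
ee_pos: [0.451, 0.1448, 0.0304]
tool_rot: [0.376, 0.907, -0.073, 0.176]
ft_force: [0.1, -0.3, -0.5]
gripper_width: 0.347
finger_force: 0.1
```

```bash
cat >> h.py <<'E'
def cup(tag=None):
    o=r.get_obs();print(o['clock'],np.round(o['ee_pos'],4),np.round(o['ft_force'],1))
    a=r.grab_frame('top');b=r.grab_frame('side')
    for f in (a,b):
        h=cv2.cvtColor(f["pixels"],cv2.COLOR_RGB2HSV);m=cv2.inRange(h,(100,90,40),(125,255,255))
        u=proj(f,(.48,.117,.03)).astype(int);y,x=np.nonzero(m[u[1]-18:u[1]+18,u[0]-18:u[0]+18]);x+=u[0]-18;y+=u[1]-18
        print("blue",x.min(),y.min(),x.max()+1,y.max()+1)
        e=r.recognise(f,"egg");print([(np.round(d["bbox"],1),round(d["p"],2)) for d in e[:2]])
        print(" model@start",box(f,(.469,.129),PC[:6],.016).round(1),"@well",box(f,(.4958,.1017),PC[:6],.013).round(1))
    if tag:
        A=cv2.resize(a['pixels'][180:230,265:345,::-1],None,fx=6,fy=6,interpolation=2);B=cv2.resize(b['pixels'][190:240,290:370,::-1],None,fx=6,fy=6,interpolation=2)
        cv2.imwrite('pics/%s.png'%tag,np.vstack([A,B]))
E
python3 -c "
from h import *
cup('c2')"
```

```text
3.9333 [0.451  0.1448 0.0304] [ 0.1 -0.3 -0.5]
blue 276 203 292 215
[]
 model@start [275.8 198.9 291.4 216.2] @well [282.7 190.4 298.1 207.7]
blue 314 224 328 237
[(array([317.8, 211.3, 322.8, 218.1]), 0.55)]
 model@start [313.5 218.5 329.9 238.3] @well [306.4 214.8 322.4 234.1]
```

View pics/c2.png

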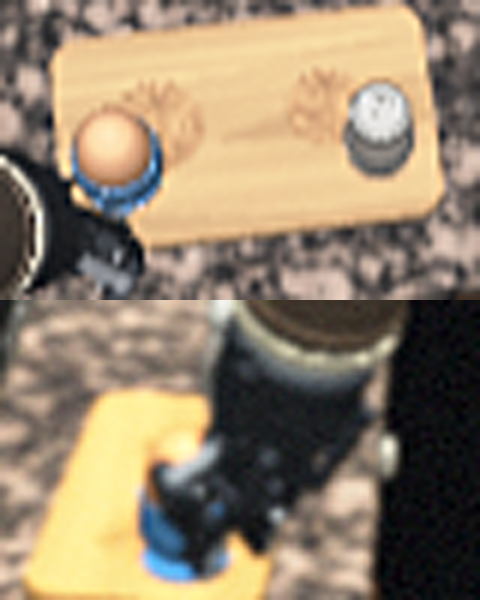

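The fingers are behind the cup at top crop (125,235), at about contact, and the cup is upright. I'll push gently.

Call:
drive_tool:
  series:
    - [0.002,-0.002,0,0,0,0,0.65]
    - [0.004,-0.003,0,0,0,0,0.65]
    - [0.006,-0.005,0,0,0,0,0.65]
    - [0.008,-0.007,0,0,0,0,0.65]
    - [0.01,-0.0085,0,0,0,0,0.65]
    - [0.012,-0.01,0,0,0,0,0.65]
    - [0.0135,-0.012,0,0,0,0,0.65]
    - [0.015,-0.0135,0,0,0,0,0.65]
    - [0.0165,-0.015,0,0,0,0,0.65]
    - [0.0165,-0.015,0,0,0,0,0.65]

```text
clock: 4.97
ee_pos: [0.467, 0.1299, 0.0303]
tool_rot: [0.376, 0.907, -0.073, 0.176]
ft_force: [-0.3, 0.3, -0.7]
gripper_width: 0.349
finger_force: 0.3
```

```bash
python3 -c "
from h import *
cup('c3')"
```

```text
4.9667 [0.467  0.1299 0.0303] [-0.3  0.3 -0.7]
blue 281 198 296 220
[(array([281.5, 194.5, 297.3, 198.4]), 0.66)]
 model@start [275.8 198.9 291.4 216.2] @well [282.7 190.4 298.1 207.7]
blue 310 220 326 233
[(array([313.8, 208.4, 318.7, 212.8]), 0.39)]
 model@start [313.5 218.5 329.9 238.3] @well [306.4 214.8 322.4 234.1]
```

Call:
drive_tool:
  series:
    - [0.001,-0.001,0,0,0,0,0.65]
    - [0.002,-0.002,0,0,0,0,0.65]
    - [0.003,-0.003,0,0,0,0,0.65]
    - [0.004,-0.0035,0,0,0,0,0.65]
    - [0.005,-0.0045,0,0,0,0,0.65]
    - [0.006,-0.0055,0,0,0,0,0.65]
    - [0.007,-0.0065,0,0,0,0,0.65]
    - [0.007,-0.0065,0,0,0,0,0.65]

```text
clock: 5.83
ee_pos: [0.474, 0.1237, 0.0303]
tool_rot: [0.376, 0.907, -0.073, 0.176]
ft_force: [0.7, 0.3, -0.3]
gripper_width: 0.353
finger_force: 0.4
```

```bash
python3 -c "
from h import *
cup('c4')"
```

```text
5.8333 [0.474  0.1237 0.0303] [ 0.7  0.3 -0.3]
blue 282 197 297 218
[(array([282.6, 191.4, 299.8, 199.2]), 0.43)]
 model@start [275.8 198.9 291.4 216.2] @well [282.7 190.4 298.1 207.7]
blue 308 219 324 232
[(array([309.4, 206.8, 320.5, 215.2]), 0.59)]
 model@start [313.5 218.5 329.9 238.3] @well [306.4 214.8 322.4 234.1]
```

View pics/c4.png

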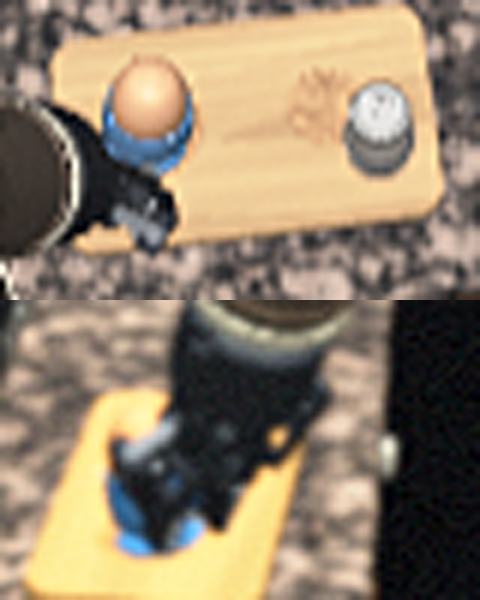

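The cup is upright at top crop (148,110), a few mm short of the well, with its foot still showing in the side crop. I'll keep pushing slowly.

Call:
drive_tool:
  series:
    - [0.0007,-0.0007,0,0,0,0,0.65]
    - [0.0014,-0.0014,0,0,0,0,0.65]
    - [0.0021,-0.0021,0,0,0,0,0.65]
    - [0.0028,-0.0028,0,0,0,0,0.65]
    - [0.0035,-0.0035,0,0,0,0,0.65]
    - [0.0035,-0.0035,0,0,0,0,0.65]

```text
clock: 6.53
ee_pos: [0.4775, 0.1203, 0.0303]
tool_rot: [0.376, 0.907, -0.073, 0.176]
ft_force: [-0.3, 0.7, -0.3]
gripper_width: 0.349
finger_force: 0.4
```

```bash
python3 -c "
from h import *
cup('c5')"
```

```text
6.5333 [0.4775 0.1203 0.0303] [-0.3  0.7 -0.3]
blue 283 196 298 221
[(array([283.1, 191.4, 301.3, 201.1]), 0.64)]
 model@start [275.8 198.9 291.4 216.2] @well [282.7 190.4 298.1 207.7]
blue 307 218 323 232
[(array([313.6, 140.2, 323.2, 162.1]), 0.42), (array([293.5, 297.6, 324.4, 322.7]), 0.18)]
 model@start [313.5 218.5 329.9 238.3] @well [306.4 214.8 322.4 234.1]
```

Call:
drive_tool:
  series:
    - [0.0006,-0.0006,0,0,0,0,0.65]
    - [0.0012,-0.0012,0,0,0,0,0.65]
    - [0.0018,-0.0018,0,0,0,0,0.65]
    - [0.0018,-0.0018,0,0,0,0,0.65]

```text
clock: 7.07
ee_pos: [0.4792, 0.1185, 0.0303]
tool_rot: [0.376, 0.907, -0.073, 0.176]
ft_force: [0.4, 0.9, -0.6]
gripper_width: 0.351
finger_force: 0.4
```

```bash
python3 -c "
from h import *
cup('c6')"
```

```text
7.0667 [0.4792 0.1185 0.0303] [ 0.4  0.9 -0.6]
blue 284 194 298 216
[(array([286.1, 188.5, 298.5, 197.6]), 0.54), (array([184.4, 188.3, 206.5, 208.4]), 0.53)]
 model@start [275.8 198.9 291.4 216.2] @well [282.7 190.4 298.1 207.7]
blue 307 215 335 231
[(array([264.1, 277.6, 283.3, 321.8]), 0.63), (array([308.8, 204.3, 317.2, 214.4]), 0.62)]
 model@start [313.5 218.5 329.9 238.3] @well [306.4 214.8 322.4 234.1]
```

View pics/c6.png

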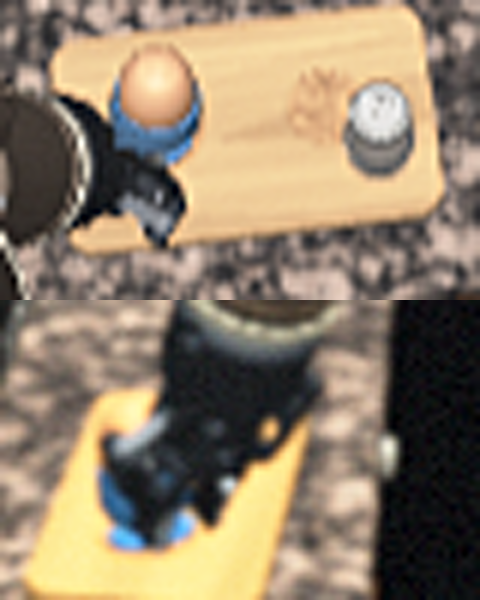

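The cup and egg are at top crop (157,95), near the well's centre. The gripper hides the foot, so I'll back off along the push line to see it.

Call:
drive_tool:
  series:
    - [-0.002,0.002,0,0,0,0,0.65]
    - [-0.008,0.008,0,0,0,0,0.65]
    - [-0.022,0.022,0,0,0,0,0.65]
    - [-0.042,0.042,0.01,0,0,0,0.65]
    - [-0.06,0.06,0.03,0,0,0,0.65]
    - [-0.06,0.06,0.055,0,0,0,0.65]
    - [-0.06,0.06,0.09,0,0,0,0.65]
    - [-0.06,0.06,0.12,0,0,0,0.65]

```text
clock: 7.93
ee_pos: [0.418, 0.1793, 0.1517]
tool_rot: [0.375, 0.907, -0.073, 0.176]
ft_force: [1.1, 0.5, 0.1]
gripper_width: 0.352
finger_force: 0.0
```

```bash
python3 -c "
from h import *
cup('c7')"
```

```text
7.9333 [0.418  0.1793 0.1517] [1.1 0.5 0.1]
blue 283 196 298 208
[(array([432.9, 181.1, 445.6, 218.4]), 0.51)]
 model@start [275.8 198.9 291.4 216.2] @well [282.7 190.4 298.1 207.7]
blue 308 220 322 233
[(array([295.1, 207.8, 342.3, 246.1]), 0.62), (array([313.1, 272.4, 337.8, 295.8]), 0.3)]
 model@start [313.5 218.5 329.9 238.3] @well [306.4 214.8 322.4 234.1]
```

View pics/c7.png

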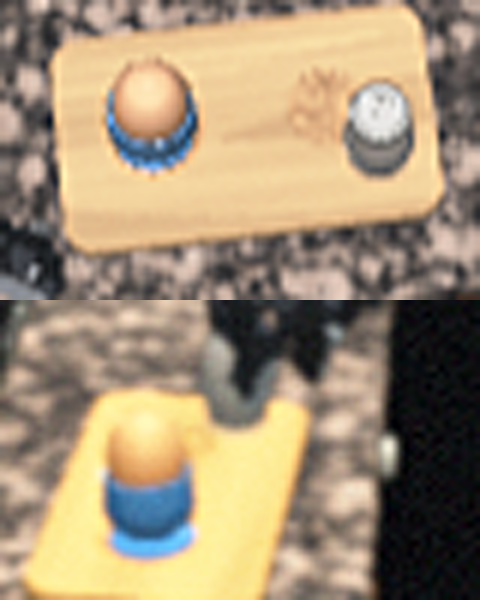

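```bash
cat >> h.py <<'E'
def shift(ref,cur,X0,X1,prof,z=(.016,.016)):
    """pixel shift of an object between two images, masked ECC in a window"""
    f=cur;b=box(f,X0,prof,z[0]);g=lambda im:cv2.cvtColor(im,cv2.COLOR_RGB2LAB).astype(np.float32)
    m=np.zeros((400,640),np.uint8);a=np.linspace(0,2*np.pi,24)
    P=np.array([proj(f,(X0[0]+q/1e3*np.cos(t),X0[1]+q/1e3*np.sin(t),z[0]+h/1e3)) for q,h in prof for t in a],np.float32)
    cv2.fillConvexPoly(m,cv2.convexHull(P).round().astype(int),255)
    s0=box(f,X1,prof,z[1])-b;out=[]
    for w in range(3):
        W=np.array([[1,0,s0[0]],[0,1,s0[1]]],np.float32)
        # template = ref window, input = cur
        x0,y0,x1,y1=(b+[-4,-4,4,4]).astype(int)
        W[0,2]+=x0;W[1,2]+=y0
        try:
            c,W=cv2.findTransformECC(g(ref)[y0:y1,x0:x1,w].copy(),g(cur["pixels"])[:,:,w].copy(),W,cv2.MOTION_TRANSLATION,(3,200,1e-6),np.ascontiguousarray(m[y0:y1,x0:x1]),1)
            out.append([W[0,2]-x0,W[1,2]-y0,c])
        except cv2.error as e: out.append([np.nan]*3)
    return np.array(out)
def disp(refs,fs,X0,X1,prof):
    D=[];J=[]
    for ref,f in zip(refs,fs):
        s=shift(ref,f,X0,X1,prof);print(s.round(2).tolist())
        w=s[:,2];k=np.nan_to_num(w)>.5;p=np.average(s[k,:2],axis=0,weights=w[k]**4);D+=list(p)
        c0=np.r_[X0,.04];D[-2:]=list(np.array(p))
    D=np.array(D)
    def res(d): return np.concatenate([proj(f,np.r_[X0,.05]+d)-proj(f,np.r_[X0,.05]) for f in fs])-D
    s=least_squares(res,[0,0,0]);print("disp mm",(s.x*1e3).round(2),"res px",s.fun.round(2))
    for dz in(0,-.003):
        q=least_squares(lambda d:res([d[0],d[1],dz]),[0,0]);print(dz,(q.x*1e3).round(1),q.fun.round(2),round(q.cost,3))
E
python3 - <<'E'
from h import *
fs=[r.grab_frame(n) for n in("top","side")]
refs=[cv2.imread("pics/%s0.png"%n)[:,:,::-1].copy() for n in("top","side")]
disp(refs,fs,[.469,.129],[.494,.104],PC)
disp(refs,fs,[.469,.129],[.494,.104],[p for p in PC if p[1]>20])
E
```

```text
[[nan, nan, nan], [nan, nan, nan], [nan, nan, nan]]Traceback (most recent call last):
  File "<stdin>", line 4, in <module>
  File "h.py", line 77, in disp
    w=s[:,2];k=np.nan_to_num(w)>.5;p=np.average(s[k,:2],axis=0,weights=w[k]**4);D+=list(p)
                                     ~~~~~~~~~~^^^^^^^^^^^^^^^^^^^^^^^^^^^^^^^^
    raise ZeroDivisionError(
        "Weights sum to zero, can't be normalized")
ZeroDivisionError: Weights sum to zero, can't be normalized
```

```bash
python3 - <<'E'
s=open('h.py').read()
s=s.replace("""        x0,y0,x1,y1=(b+[-4,-4,4,4]).astype(int)
        W[0,2]+=x0;W[1,2]+=y0""","""        x0,y0,x1,y1=(b+s0[[0,1,0,1]].round()+[-4,-4,4,4]).astype(int)
        W[0,2]=x0-s0[0];W[1,2]=y0-s0[1]""")
s=s.replace("g(ref)[y0:y1,x0:x1,w].copy(),g(cur[\"pixels\"])[:,:,w].copy()","g(cur['pixels'])[y0:y1,x0:x1,w].copy(),g(ref)[:,:,w].copy()").replace("np.ascontiguousarray(m[y0:y1,x0:x1])","m").replace("[W[0,2]-x0,W[1,2]-y0,c]","[x0-W[0,2],y0-W[1,2],c]").replace("as e: out","as e: print(str(e)[:150]);out")
open('h.py','w').write(s)
E
python3 - <<'E'
from h import *
fs=[r.grab_frame(n) for n in("top","side")]
refs=[cv2.imread("pics/%s0.png"%n)[:,:,::-1].copy() for n in("top","side")]
disp(refs,fs,[.469,.129],[.494,.104],PC)
disp(refs,fs,[.469,.129],[.494,.104],[p for p in PC if p[1]>20])
E
```

```text
OpenCV(4.12.0) /io/opencv/modules/video/src/ecc.cpp:589: error: (-7:Iterations do not converge) The algorithm stopped before its convergence. The corr
[[7.15, -8.02, 0.89], [nan, nan, nan], [7.53, -8.26, 0.89]]
OpenCV(4.12.0) /io/opencv/modules/video/src/ecc.cpp:589: error: (-7:Iterations do not converge) The algorithm stopped before its convergence. The corr
[[-6.37, -4.38, 0.97], [nan, nan, nan], [-6.48, -4.2, 0.96]]
disp mm [ 24.35 -28.77  -2.41] res px [ 0.01  0.08 -0.07 -0.02]
0 [ 23.9 -27.9] [-0.28  0.04  0.02 -0.52] 0.173
-0.003 [ 24.5 -29. ] [ 0.08  0.09 -0.09  0.1 ] 0.016
OpenCV(4.12.0) /io/opencv/modules/video/src/ecc.cpp:589: error: (-7:Iterations do not converge) The algorithm stopped before its convergence. The corr
[[6.26, -7.76, 0.91], [nan, nan, nan], [6.24, -7.99, 0.68]]
[[-5.95, -4.3, 0.99], [-6.85, -4.75, 0.93], [-6.58, -4.76, 0.98]]
disp mm [ 23.4  -25.12   0.79] res px [-0.01 -0.07  0.07  0.02]
0 [ 23.6 -25.4] [ 0.09 -0.06  0.04  0.19] 0.024
-0.003 [ 24.2 -26.5] [ 0.45 -0.02 -0.08  0.8 ] 0.422
```

```bash
cat >> h.py <<'E'
def parts(refs,fs,X0,X1,groups,z1=.013):
    for ref,f,n in zip(refs,fs,("top","side")):
        for nm,pr in groups.items():
            s=shift(ref,f,X0,X1,pr)
            h=np.mean([p[1] for p in pr])/1e3
            e=[proj(f,np.r_[X1,z+h])-proj(f,np.r_[X0,.016+h]) for z in(.016,.013)]
            print(n,nm,"meas",s.round(2).tolist(),"exp16",e[0].round(2),"exp13",e[1].round(2))
def avg(n,k=8):
    L=[r.grab_frame(n) for _ in range(k)];f=dict(L[-1]);f["pixels"]=np.mean([l["pixels"] for l in L],0).round().astype(np.uint8);return f
E
python3 - <<'E'
from h import *
fs=[avg("top"),avg("side")]
for f,n in zip(fs,("top","side")): cv2.imwrite("pics/%sA.png"%n,f["pixels"][:,:,::-1])
refs=[cv2.imread("pics/%s0.png"%n)[:,:,::-1].copy() for n in("top","side")]
G={"egg":[p for p in PC if p[1]>=52],"bowl":[p for p in PC if 20<p[1]<45],"foot":PC[:3]}
parts(refs,fs,[.469,.129],[.4945,.1017],G)
# axis line in side view from averaged image: per-row extents of blue/egg
f=fs[1];h=cv2.cvtColor(f["pixels"],cv2.COLOR_RGB2HSV)
for im in (refs[1],f["pixels"]):
    L=cv2.cvtColor(im,cv2.COLOR_RGB2LAB)[:,:,2].astype(float)
    for rr in range(218,240):
        x=np.arange(300,340);w=np.clip(140-L[rr,300:340],0,60)
        if w.sum()>60: print(rr,round((x*w).sum()/w.sum(),2),round(w.sum()/60,1),end=" | ")
    print()
E
```

```text
OpenCV(4.12.0) /io/opencv/modules/video/src/ecc.cpp:589: error: (-7:Iterations do not converge) The algorithm stopped before its convergence. The corr
OpenCV(4.12.0) /io/opencv/modules/video/src/ecc.cpp:589: error: (-7:Iterations do not converge) The algorithm stopped before its convergence. The corr
top egg meas [[7.05, -8.69, 0.97], [nan, nan, nan], [nan, nan, nan]] exp16 [ 6.97 -8.69] exp13 [ 7.05 -8.42]
OpenCV(4.12.0) /io/opencv/modules/video/src/ecc.cpp:589: error: (-7:Iterations do not converge) The algorithm stopped before its convergence. The corr
top bowl meas [[7.28, -7.86, 0.9], [nan, nan, nan], [6.73, -7.87, 0.84]] exp16 [ 6.8 -8.5] exp13 [ 6.87 -8.24]
OpenCV(4.12.0) /io/opencv/modules/video/src/ecc.cpp:589: error: (-7:Iterations do not converge) The algorithm stopped before its convergence. The corr
top foot meas [[6.49, -7.83, 0.88], [nan, nan, nan], [6.22, -7.54, 0.9]] exp16 [ 6.67 -8.36] exp13 [ 6.74 -8.11]
OpenCV(4.12.0) /io/opencv/modules/video/src/ecc.cpp:589: error: (-7:Iterations do not converge) The algorithm stopped before its convergence. The corr
OpenCV(4.12.
[... 702 characters left out ...]
c/ecc.cpp:589: error: (-7:Iterations do not converge) The algorithm stopped before its convergence. The corr
side foot meas [[-6.12, -4.32, 0.98], [nan, nan, nan], [nan, nan, nan]] exp16 [-6.85 -4.84] exp13 [-6.82 -4.06]
224 322.95 1.8 | 225 321.47 4.5 | 226 321.08 8.6 | 227 320.92 10.1 | 228 320.9 10.0 | 229 321.01 9.5 | 230 321.1 8.4 | 231 320.92 7.8 | 232 321.2 8.4 | 233 321.07 10.2 | 234 320.97 11.0 | 235 320.98 10.1 | 236 320.95 7.9 | 237 321.31 2.4 | 
219 316.45 1.2 | 220 315.46 3.4 | 221 314.64 8.1 | 222 314.48 9.9 | 223 314.6 10.0 | 224 314.71 9.9 | 225 314.68 9.3 | 226 314.83 8.3 | 227 315.12 8.1 | 228 315.4 8.6 | 229 315.25 10.2 | 230 314.88 10.9 | 231 314.37 8.8 | 232 314.09 5.2 |
```

```bash
python3 -c "
from h import *
print(r.get_obs()['ee_pos'],turn(-20,22),r.get_obs()['clock'])"
```

```text
[0.41910362 0.17863781 0.15032218] [-0.     0.     0.436] 9.1333
```

Call:
drive_tool:
  series:
    - [0.0,-0.02,0,0,0,0.11,1.0]
    - [0.004,-0.04,0,0,0,0.22,1.0]
    - [0.008,-0.055,-0.01,0,0,0.33,1.0]
    - [0.012,-0.055,-0.035,0,0,0.436,1.0]
    - [0.016,-0.055,-0.065,0,0,0.436,1.0]
    - [0.016,-0.055,-0.095,0,0,0.436,1.0]
    - [0.016,-0.055,-0.117,0,0,0.436,1.0]
    - [0.016,-0.055,-0.117,0,0,0.436,1.0]
    - [0.016,-0.055,-0.117,0,0,0.436,1.0]

```text
clock: 9.88
ee_pos: [0.4346, 0.1228, 0.0327]
tool_rot: [0.17, 0.967, -0.035, 0.188]
ft_force: [-0.6, -0.3, 0.7]
gripper_width: -0.001
finger_force: 0.0
```

```bash
cat >> h.py <<'E'
def egg():
    """robust top-view tracker: blue centroid rows + egg highlight via template (ECC on averaged picture topA)"""
    o=r.get_obs();print(round(o['clock'],2),np.round(o['ee_pos'],4),np.round(o['ft_force'],1),round(o['finger_force'],2))
    for n in("top","side"):
        f=avg(n,2);ref=cv2.imread("pics/%sA.png"%n)[:,:,::-1].copy()
        for nm,pr in (("egg",[p for p in PC if p[1]>=52]),("bowl",[p for p in PC if 20<p[1]<45]),("foot",PC[:3])):
            s=shift(ref,f,[.4945,.1017],[.4945,.1017],pr);k=np.nan_to_num(s[:,2])>.8;print(n,nm,s[k].round(2).tolist())
E
sed -i 's/print(str(e)\[:150\]);out/out/' h.py
python3 -c "
from h import *
egg()"
```

```text
9.88 [0.4346 0.1228 0.0327] [-0.6 -0.3  0.7] 0.0
top egg [[-0.01, -0.01, 1.0], [0.02, -0.01, 0.99], [-0.0, -0.02, 1.0]]
top bowl [[-0.0, 0.0, 1.0], [-0.0, -0.02, 1.0], [-0.0, -0.01, 1.0]]
top foot [[-0.0, 0.0, 1.0], [0.06, -0.01, 1.0], [-0.01, -0.01, 1.0]]
side egg [[-0.02, 0.0, 1.0], [-0.01, -0.12, 0.97]]
side bowl [[0.02, -0.02, 1.0], [-0.02, 0.0, 1.0]]
side foot [[0.01, -0.01, 1.0], [-0.13, -0.03, 0.99], [0.0, -0.01, 1.0]]
```

Call:
drive_tool:
  series:
    - [0.005,-0.002,0.001,0,0,0,1.0]
    - [0.01,-0.004,0.001,0,0,0,1.0]
    - [0.015,-0.0055,0.001,0,0,0,1.0]
    - [0.019,-0.007,0.001,0,0,0,1.0]
    - [0.022,-0.008,0.001,0,0,0,1.0]
    - [0.024,-0.009,0.001,0,0,0,1.0]
    - [0.026,-0.0095,0.001,0,0,0,1.0]
    - [0.026,-0.0095,0.001,0,0,0,1.0]

```text
clock: 10.75
ee_pos: [0.4614, 0.1139, 0.0342]
tool_rot: [0.171, 0.967, -0.033, 0.188]
ft_force: [0.0, 0.0, 0.4]
gripper_width: 0.0
finger_force: 0.0
```

```bash
python3 -c "
from h import *
egg()"
```

```text
10.75 [0.4614 0.1139 0.0342] [0.  0.  0.4] 0.0
top egg [[-0.01, 0.01, 1.0], [-0.03, -0.02, 1.0]]
top bowl [[0.32, 0.6, 0.94], [0.02, 0.0, 0.99], [-0.02, -0.01, 0.97]]
top foot [[0.03, 0.19, 0.98], [0.29, -0.08, 0.93]]
side egg []
side bowl [[0.1, 0.13, 0.94]]
side foot [[0.53, 1.3, 0.95], [0.04, -0.06, 0.98]]
```

Not yet touching. I'll advance 1 mm per row.

Call:
drive_tool:
  series:
    - [0.001,-0.0004,0,0,0,0,1.0]
    - [0.002,-0.0007,0,0,0,0,1.0]
    - [0.003,-0.001,0,0,0,0,1.0]
    - [0.004,-0.0014,0,0,0,0,1.0]
    - [0.004,-0.0014,0,0,0,0,1.0]

```text
clock: 11.37
ee_pos: [0.4652, 0.1128, 0.0343]
tool_rot: [0.17, 0.967, -0.033, 0.188]
ft_force: [-0.7, 0.5, -0.1]
gripper_width: -0.002
finger_force: 0.4
```

```bash
python3 -c "
from h import *
egg()"
```

```text
11.37 [0.4652 0.1128 0.0343] [-0.7  0.5 -0.1] 0.37
top egg [[-0.3, -0.92, 0.96]]
top bowl [[-0.16, -0.47, 0.83], [0.35, -0.41, 0.92]]
top foot [[0.37, 0.29, 0.81]]
side egg []
side bowl [[-0.66, 0.16, 0.93]]
side foot [[-0.78, 0.18, 0.98]]
```

Call:
drive_tool:
  series:
    - [0.0007,-0.0003,0,0,0,0,1.0]
    - [0.0014,-0.0005,0,0,0,0,1.0]
    - [0.002,-0.0007,0,0,0,0,1.0]
    - [0.002,-0.0007,0,0,0,0,1.0]

```text
clock: 11.9
ee_pos: [0.4673, 0.112, 0.0343]
tool_rot: [0.171, 0.967, -0.033, 0.188]
ft_force: [-0.0, -0.1, -0.3]
gripper_width: -0.001
finger_force: 0.4
```

```bash
python3 -c "
from h import *
egg()"
```

```text
11.9 [0.4673 0.112  0.0343] [-0.  -0.1 -0.3] 0.39
top egg [[-0.15, -1.37, 0.92]]
top bowl [[0.43, -1.34, 0.88]]
top foot [[0.16, -1.11, 0.9], [0.63, -1.25, 0.85]]
side egg []
side bowl [[-1.06, -0.17, 0.93]]
side foot [[-0.68, -0.15, 0.97]]
```

Call:
drive_tool:
  series:
    - [-0.002,0.0007,0,0,0,0,1.0]
    - [-0.008,0.003,0,0,0,0,1.0]
    - [-0.02,0.007,0,0,0,0,1.0]
    - [-0.032,0.012,0,0,0,0,1.0]
    - [-0.035,0.03,0.03,0,0,0,1.0]
    - [-0.035,0.06,0.06,0,0,0,1.0]

```text
clock: 12.6
ee_pos: [0.4286, 0.168, 0.0924]
tool_rot: [0.171, 0.967, -0.038, 0.186]
ft_force: [3.0, 0.2, -1.5]
gripper_width: 0.004
finger_force: 0.0
```

```bash
python3 - <<'E'
from h import *
egg()
im=avg("side",3)["pixels"]
L=cv2.cvtColor(im,cv2.COLOR_RGB2LAB)[:,:,2].astype(float)
for rr in range(218,240):
    x=np.arange(300,340);w=np.clip(140-L[rr,300:340],0,60)
    if w.sum()>60: print(rr,round((x*w).sum()/w.sum(),2),round(w.sum()/60,1),end=" | ")
E
```

```text
12.6 [0.4286 0.168  0.0924] [ 3.   0.2 -1.5] 0.0
top egg [[0.05, -1.32, 0.93]]
top bowl [[-0.16, -0.52, 0.89], [0.08, -0.44, 0.95]]
top foot [[0.04, -0.5, 0.85], [0.3, -0.38, 0.92], [0.07, -0.17, 0.84]]
side egg []
side bowl [[-1.11, 0.08, 0.96], [-0.41, 0.45, 0.99]]
side foot [[-0.93, 0.48, 0.94]]
218 332.16 1.7 | 219 327.96 2.0 | 220 320.79 2.8 | 221 315.86 4.2 | 222 313.78 8.1 | 223 313.73 9.6 | 224 313.73 9.6 | 225 313.88 9.2 | 226 314.11 8.3 | 227 313.98 7.9 | 228 314.25 8.6 | 229 314.02 10.2 | 230 313.87 10.9 | 231 313.64 9.5 | 232 313.41 6.5 |
```

```bash
python3 - <<'E'
from h import *
fs=[avg("top",2),r.grab_frame("side")]
print(ray(fs[0],(328.2,198.3),.106))
for x in ((.454,-.0254),(.456,-.022),(.46,-.022)): print(x,[box(f,x,PS,.016).round(1).tolist() for f in fs])
for f in fs: print([(np.round(d["bbox"],1),round(d["p"],2)) for d in r.recognise(f,"salt_shaker")[:2]])
g=fs[0]["pixels"]
S=cv2.cvtColor(g,cv2.COLOR_RGB2HSV)[:,:,1].astype(float);print(S[188:214,316:342].astype(int))
s=cv2.imread("pics/side0.png");S=cv2.cvtColor(s,cv2.COLOR_BGR2HSV)[:,:,1];print(S[196:216,318:342].astype(int))
print(turn(39,24),r.get_obs()["ee_pos"])
E
```

```text
[ 0.45342271 -0.02139843  0.106     ]
(0.454, -0.0254) [[322.7, 193.2, 335.7, 211.0], [324.3, 186.1, 336.8, 213.3]]
(0.456, -0.022) [[321.6, 192.8, 334.6, 210.6], [323.7, 186.5, 336.2, 213.7]]
(0.46, -0.022) [[321.4, 191.6, 334.4, 209.5], [322.5, 186.5, 335.1, 213.7]]
[(array([324.9, 194.1, 334.9, 208.1]), 0.49), (array([169.2, 191.2, 189.7, 211.7]), 0.36)]
[(array([323.1, 185.8, 335.7, 213.1]), 0.45)]
[[ 91  89  90  91  91  90  91  89  92  89  89  87  87  86  85  88  88  86
   86 101  39  45  50  45  39  43]
 [ 93  90  90  89  89  87  88  88  89  86  88  86  88  87  87  89  89  89
   90  96  43  40  47  32  33  43]
 [ 88  88  88  86  88  87  89  89  89  89  90  89  90  86  89  89  89  88
   87  87  67  25  32  11  17  37]
 [ 87  99  96  93  98  87  91  87  87  87  89  88  89  88  89  89  89  89
   88  91  85  16  16  16  21  28]
 [ 95 106 110 105 109  95 100  93  88  90  91  93  93  95  92  94  93  92
   94  96  83  11  17  14  22  31]
 [102 105 111 107 106 103 105 102  94  97  99  94  94  99 102 100  99  96
   97  98  88  14  25  11  17  26]
 [105 107 108 108 108 107 106 102 101  8
[... 3519 characters left out ...]
 111 102
   99  97 102 117 119 122]
 [110 118 118 116 116 109 109  86  64  41  36  28  37  41  65  87 106  96
   98 101 104 108 123 116]
 [116 121 127 121 126 126 117 103  89  83  68  70  74  80  90  96  93 102
  100 102 106 112 124 105]
 [112 104 103  95 104 115 123 114 104  90  86  92  86  89  89  91  93 100
   94  99 106 111 132 108]
 [ 98  93  80  78  82  91 108 119 105  98  93  93  88  91  95  98 101 102
  104 106 109 120 139  93]
 [ 97  82  69  62  75  83 105 116 113 102  96  98  95  97  92  97  95  96
   99 105 110 126 136  77]
 [103  79  67  61  74  87 101 115 113 103  97  91  94  99  97 100  97  97
  103 105 114 130 137  60]]
[ 0.007 -0.036  1.03 ] [0.43190027 0.17081335 0.0932433 ]
```

The tracking shows the cup bowl about 3 mm lower than before and upright, so it is seated. Now the shaker, at about (0.4565, -0.0215), pushed along about 36°.

```bash
python3 -c "
from h import *
print(turn(36,30),turn(0,25),r.get_obs()['ee_pos'],r.get_obs()['clock'])"
```

```text
[ 0.021 -0.144  0.977] [-0.008 -0.052  0.35 ] [0.43190027 0.17081335 0.0932433 ] 13.2
```

Call:
drive_tool:
  series:
    - [-0.005,-0.005,0.035,0.002,-0.01,0.08,0.7]
    - [-0.01,-0.02,0.07,0.004,-0.025,0.18,0.7]
    - [-0.015,-0.05,0.077,0.006,-0.04,0.28,0.7]
    - [-0.017,-0.085,0.077,0.008,-0.055,0.39,0.7]
    - [-0.017,-0.12,0.077,0.01,-0.07,0.5,0.7]
    - [-0.017,-0.155,0.077,0.013,-0.09,0.61,0.7]
    - [-0.017,-0.19,0.077,0.016,-0.105,0.72,0.7]
    - [-0.017,-0.221,0.077,0.018,-0.12,0.83,0.7]
    - [-0.017,-0.221,0.07,0.021,-0.144,0.977,0.7]
    - [-0.017,-0.221,0.06,0.021,-0.144,0.977,0.7]

```text
clock: 14.03
ee_pos: [0.4176, -0.0089, 0.1686]
tool_rot: [-0.152, 0.961, 0.043, 0.229]
ft_force: [0.7, 0.8, 0.8]
gripper_width: 0.295
finger_force: 0.0
```

```bash
python3 -c "
from h import *
print(turn(36,30),r.get_obs()['ee_pos'],r.get_obs()['q'])"
```

```text
[ 0.012 -0.054  0.312] [ 0.41763321 -0.0088591   0.16862871] [-1.0129605  -0.25319784  0.96935552  2.51005235  0.1839978   0.330875
  1.71207418]
```

```bash
cat >> h.py <<'E'
def turn2(deg,lean,tilt):
    a=np.radians(lean);w=Ro.from_rotvec(np.radians(tilt)*np.array([np.sin(a),-np.cos(a),0]))*want(deg,0)
    return (w*Ro.from_quat(r.get_obs()["tool_rot"]).inv()).as_rotvec().round(3)
E
python3 -c "
from h import *
print(turn2(36,60,18),turn2(36,36,24))"
```

```text
[0.015 0.214 0.342] [-0.036  0.04   0.312]
```

Call:
drive_tool:
  series:
    - [0,-0.01,0,0.004,0.1,0.05,0.7]
    - [0,-0.022,0,0.008,0.18,0.12,0.7]
    - [0,-0.034,0,0.012,0.214,0.22,0.7]
    - [0,-0.041,-0.01,0.015,0.214,0.32,0.7]
    - [0,-0.041,-0.02,0.015,0.214,0.342,0.7]
    - [0,-0.041,-0.02,0.015,0.214,0.342,0.7]
    - [0,-0.041,-0.02,0.015,0.214,0.342,0.7]

```text
clock: 14.62
ee_pos: [0.3959, -0.0406, 0.1706]
tool_rot: [-0.302, 0.941, 0.096, 0.121]
ft_force: [0.8, -0.8, -0.2]
gripper_width: 0.298
finger_force: 0.0
```

```bash
python3 -c "
from h import *
o=r.get_obs();print(o['clock'],o['ee_pos'],o['q'],turn2(36,60,18))"
```

```text
14.6167 [ 0.39586884 -0.04056395  0.17055682] [-1.3190901  -0.29258528  1.44057246  2.32758994  0.01872285  0.71311114
  2.31560385] [0.013 0.014 0.009]
```

```bash
python3 -c "
from h import *
print(turn(-16,0))"
```

```text
[-0.162  0.277 -0.894]
```

Call:
drive_tool:
  series:
    - [0,0.01,0.02,-0.016,0.028,-0.09,0.7]
    - [0,0.03,0.04,-0.032,0.055,-0.18,0.7]
    - [0,0.055,0.06,-0.05,0.085,-0.27,0.7]
    - [0,0.085,0.08,-0.065,0.11,-0.36,0.7]
    - [0,0.115,0.09,-0.08,0.14,-0.45,0.7]
    - [0,0.145,0.09,-0.097,0.166,-0.536,0.7]
    - [0,0.175,0.09,-0.113,0.194,-0.626,0.7]
    - [0,0.205,0.09,-0.13,0.222,-0.715,0.7]
    - [-0.01,0.235,0.09,-0.146,0.25,-0.805,0.7]
    - [-0.02,0.265,0.09,-0.162,0.277,-0.894,0.7]

```text
clock: 15.45
ee_pos: [0.3762, 0.2266, 0.2606]
tool_rot: [0.142, 0.99, -0.001, 0.0]
ft_force: [0.7, -0.3, 0.2]
gripper_width: 0.3
finger_force: 0.0
```

```bash
python3 -c "
from h import *
o=r.get_obs();print(o['clock'],o['ee_pos'],o['q'].round(3) if hasattr(o['q'],'round') else o['q'],turn(-16,0))"
```

```text
15.45 [0.37623    0.22660086 0.26062353] [-1.053  0.048  0.42   2.001 -0.02   1.099  0.661] [ 0.002 -0.     0.006]
```

Call:
drive_tool:
  series:
    - [0.005,0.003,0.035,0,0,0,0.7]
    - [0.015,0.008,0.07,0,0,0,0.7]
    - [0.035,0.02,0.1,0,0,0,0.7]
    - [0.06,0.035,0.125,0,0,0,0.7]
    - [0.09,0.052,0.145,0,0,0,0.7]
    - [0.12,0.07,0.16,0,0,0,0.7]
    - [0.15,0.085,0.16,0,0,0,0.7]
    - [0.165,0.095,0.16,0,0,0,0.7]
    - [0.176,0.06,0.16,0,0,-0.06,0.7]
    - [0.192,0.024,0.16,0,0,-0.12,0.7]

```text
clock: 16.28
ee_pos: [0.5684, 0.2509, 0.4183]
tool_rot: [0.197, 0.98, -0.002, -0.001]
ft_force: [1.3, -0.9, 1.6]
gripper_width: 0.3
finger_force: 0.0
```

```bash
python3 -c "
from h import *
o=r.get_obs();print(o['clock'],o['ee_pos'],o['q'].round(3),turn(-16,0))"
```

```text
16.2833 [0.56839437 0.25088271 0.41830563] [-0.866  0.339  0.537  1.325 -0.17   1.526  0.828] [ 0.003 -0.002  0.117]
```

Call:
drive_tool:
  series:
    - [0.012,-0.035,0,0,0,-0.1,0.7]
    - [0.022,-0.07,0,0,0,-0.2,0.7]
    - [0.031,-0.106,0,0,0,-0.3,0.7]
    - [0.038,-0.142,0,0,0,-0.4,0.7]
    - [0.043,-0.179,0,0,0,-0.5,0.7]
    - [0.047,-0.216,0,0,0,-0.6,0.7]
    - [0.049,-0.253,0,0,0,-0.7,0.7]
    - [0.048,-0.29,0,0,0,-0.8,0.7]
    - [0.046,-0.327,0,0,0,-0.9,0.7]
    - [0.042,-0.35,0,0,0,-1.0,0.7]

```text
clock: 17.12
ee_pos: [0.6095, -0.1066, 0.4205]
tool_rot: [0.648, 0.762, -0.001, 0.001]
ft_force: [0.1, -0.7, 0.1]
gripper_width: 0.3
finger_force: 0.0
```

```bash
python3 -c "
from h import *
o=r.get_obs();print(o['clock'],o['ee_pos'],o['q'].round(3),turn(-144,0))"
```

```text
17.1167 [ 0.60948005 -0.10662183  0.4205325 ] [-0.473  0.381  0.845  1.342 -0.279  1.54   0.505] [ 0.002 -0.002 -1.104]
```

```bash
python3 -c "
from h import *
a=turn2(-144,60,18);print(a,a/9)"
```

```text
[ 0.333  0.007 -1.095] [ 0.037       0.00077778 -0.12166667]
```

Call:
drive_tool:
  series:
    - [-0.01,0.003,0,0.037,0.001,-0.12,0.7]
    - [-0.03,0.008,-0.015,0.074,0.002,-0.24,0.7]
    - [-0.055,0.015,-0.035,0.111,0.003,-0.36,0.7]
    - [-0.08,0.022,-0.06,0.148,0.003,-0.48,0.7]
    - [-0.105,0.03,-0.085,0.185,0.004,-0.6,0.7]
    - [-0.13,0.036,-0.11,0.222,0.005,-0.73,0.7]
    - [-0.15,0.042,-0.135,0.259,0.005,-0.85,0.7]
    - [-0.168,0.047,-0.16,0.296,0.006,-0.97,0.7]
    - [-0.18,0.052,-0.185,0.333,0.007,-1.095,0.7]
    - [-0.192,0.055,-0.21,0.333,0.007,-1.095,0.7]

```text
clock: 17.95
ee_pos: [0.4164, -0.0466, 0.2097]
tool_rot: [0.939, 0.305, 0.119, -0.105]
ft_force: [0.9, -0.2, -0.3]
gripper_width: 0.302
finger_force: 0.0
```

```bash
python3 -c "
from h import *
o=r.get_obs();print(o['clock'],o['ee_pos'],o['q'].round(3),turn2(-144,60,18))"
```

```text
17.95 [ 0.41640996 -0.04658933  0.20974916] [-0.717  0.007  1.004  2.221 -0.413  0.88  -0.396] [-0.003  0.005  0.   ]
```

Call:
drive_tool:
  series:
    - [0.001,-0.002,-0.03,0,0,0,0.7]
    - [0.001,-0.002,-0.06,0,0,0,0.7]
    - [0.001,-0.002,-0.09,0,0,0,0.7]
    - [0.001,-0.002,-0.12,0,0,0,0.7]
    - [0.001,-0.002,-0.145,0,0,0,0.7]
    - [0.001,-0.002,-0.145,0,0,0,0.7]

```text
clock: 18.45
ee_pos: [0.4164, -0.0488, 0.0619]
tool_rot: [0.938, 0.309, 0.114, -0.105]
ft_force: [-0.1, 0.1, -0.1]
gripper_width: 0.296
finger_force: 0.0
```

```bash
python3 -c "
from h import *
o=r.get_obs();print(o['clock'],o['ee_pos'],o['q'].round(3),turn2(-144,60,18))"
```

```text
18.45 [ 0.41639151 -0.04879792  0.06186702] [-0.396  0.415  0.794  2.351 -1.019  0.722  0.276] [ 0.002 -0.003 -0.008]
```

Call:
drive_tool:
  series:
    - [0.001,0,-0.01,0,0,0,0.7]
    - [0.002,0,-0.02,0,0,0,0.7]
    - [0.002,0,-0.032,0,0,0,0.7]
    - [0.002,0,-0.032,0,0,0,0.7]
    - [0.002,0,-0.032,0,0,0,0.7]

```text
clock: 18.87
ee_pos: [0.4216, -0.0494, 0.0349]
tool_rot: [0.938, 0.309, 0.119, -0.104]
ft_force: [-0.0, 0.0, 0.3]
gripper_width: 0.303
finger_force: 0.0
```

```bash
cat >> h.py <<'E'
PSU=[p for p in PS if p[1]>30]
def sh(ref=None,tag=None):
    o=r.get_obs();print(round(o['clock'],2),np.round(o['ee_pos'],4),np.round(o['ft_force'],1),round(o['finger_force'],2),o['q'].round(2))
    print("turn",turn2(-144,60,18))
    for n in("top","side"):
        f=avg(n,2)
        if tag: cv2.imwrite("pics/%s%s.png"%(n,tag),f["pixels"][:,:,::-1])
        if ref:
            R=cv2.imread("pics/%s%s.png"%(n,ref[0]))[:,:,::-1].copy()
            for nm,pr in (("cap",PS[-3:]),("body",PS[1:4]),("cupegg",PC)):
                X0,X1=((.496,.102),)*2 if nm=="cupegg" else ref[1:]
                s=shift(R,f,X0,X1,pr);k=np.nan_to_num(s[:,2])>.8;print(n,nm,s[k].round(2).tolist())
E
python3 -c "
from h import *
sh(None,'S')"
```

```text
18.87 [ 0.4216 -0.0494  0.0349] [-0.   0.   0.3] 0.0 [-0.14  0.42  0.47  2.35 -1.02  0.59  0.27]
turn [ 0.001  0.006 -0.008]
```

Call:
drive_tool:
  series:
    - [0.003,0.002,-0.004,0,0,0,0.7]
    - [0.006,0.0045,-0.004,0,0,0,0.7]
    - [0.008,0.007,-0.004,0,0,0,0.7]
    - [0.0105,0.009,-0.004,0,0,0,0.7]
    - [0.0125,0.011,-0.004,0,0,0,0.7]
    - [0.0145,0.0125,-0.004,0,0,0,0.7]
    - [0.0145,0.0125,-0.004,0,0,0,0.7]

```text
clock: 19.65
ee_pos: [0.4362, -0.0356, 0.03]
tool_rot: [0.937, 0.311, 0.118, -0.104]
ft_force: [-0.4, -0.2, -0.1]
gripper_width: 0.299
finger_force: 0.1
```

```bash
python3 -c "
from h import *
sh(('S',(.4565,-.0215),(.4565,-.0215)))"
```

```text
19.65 [ 0.4362 -0.0356  0.03  ] [-0.4 -0.2 -0.1] 0.07 [-0.14  0.43  0.42  2.33 -1.03  0.56  0.23]
turn [ 0.001  0.006 -0.011]
top cap []
top body []
top cupegg [[-0.02, 0.0, 1.0], [0.0, 0.03, 0.99], [-0.01, -0.0, 1.0]]
side cap [[-0.66, 1.08, 0.89]]
side body []
side cupegg [[-0.01, -0.0, 1.0], [0.0, 0.0, 1.0]]
```

Call:
drive_tool:
  series:
    - [0.002,0.0014,0,0,0,0,0.7]
    - [0.004,0.0028,0,0,0,0,0.7]
    - [0.006,0.0042,0,0,0,0,0.7]
    - [0.008,0.0056,0,0,0,0,0.7]
    - [0.01,0.007,0,0,0,0,0.7]
    - [0.012,0.0084,0,0,0,0,0.7]
    - [0.014,0.0098,0,0,0,0,0.7]
    - [0.016,0.0112,0,0,0,0,0.7]
    - [0.018,0.0127,0,0,0,0,0.7]
    - [0.018,0.0127,0,0,0,0,0.7]

```text
clock: 20.68
ee_pos: [0.4543, -0.0229, 0.03]
tool_rot: [0.937, 0.311, 0.118, -0.104]
ft_force: [0.2, -0.1, 0.9]
gripper_width: 0.301
finger_force: 0.4
```

```bash
python3 -c "
from h import *
sh(('S',(.4565,-.0215),(.474,-.009)),'T')
a=cv2.imread('pics/topT.png');b=cv2.imread('pics/sideT.png')
A=cv2.resize(a[180:230,275:355],None,fx=6,fy=6,interpolation=2);B=cv2.resize(b[180:230,290:370],None,fx=6,fy=6,interpolation=2)
cv2.imwrite('pics/s1.png',np.vstack([A,B]))"
```

```text
20.68 [ 0.4543 -0.0229  0.03  ] [ 0.2 -0.1  0.9] 0.42 [-0.17  0.45  0.41  2.3  -1.02  0.56  0.18]
turn [ 0.001  0.006 -0.011]
top cap []
top body []
top cupegg [[-0.28, 0.99, 0.84]]
side cap [[-6.75, 2.48, 0.9]]
side body [[-4.58, 2.17, 0.92]]
side cupegg [[0.01, -0.03, 0.99], [0.0, 0.01, 1.0]]
```

View pics/s1.png

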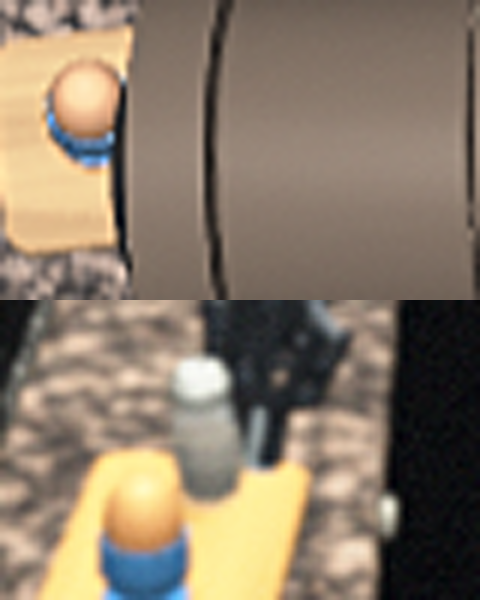

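The arm hides the shaker from the top camera. In the side crop the shaker stands at (207,430), leaning slightly toward the well, with the finger behind it. I'll continue slowly and track it in the side view.

Call:
drive_tool:
  series:
    - [0.001,0.0007,0,0,0,0,0.7]
    - [0.002,0.0014,0,0,0,0,0.7]
    - [0.003,0.0021,0,0,0,0,0.7]
    - [0.004,0.0028,0,0,0,0,0.7]
    - [0.005,0.0035,0,0,0,0,0.7]
    - [0.006,0.0042,0,0,0,0,0.7]
    - [0.007,0.005,0,0,0,0,0.7]
    - [0.008,0.0057,0,0,0,0,0.7]
    - [0.008,0.0057,0,0,0,0,0.7]

```text
clock: 21.63
ee_pos: [0.4619, -0.0173, 0.0299]
tool_rot: [0.937, 0.311, 0.118, -0.104]
ft_force: [-0.5, -0.5, 0.2]
gripper_width: 0.303
finger_force: 0.6
```

```bash
cat >> h.py <<'E'
def side(X1):
    o=r.get_obs();print(round(o['clock'],2),np.round(o['ee_pos'],4),np.round(o['ft_force'],1),round(o['finger_force'],2),o['q'].round(2))
    f=avg("side",3);R=cv2.imread("pics/side0.png")[:,:,::-1].copy()
    for nm,pr,h in (("cap",PS[-3:],.08),("body",PS[1:4],.02),("low",PS[:3],.01)):
        s=shift(R,f,(.4565,-.0215),X1,pr);k=np.nan_to_num(s[:,2])>.6
        print(nm,s[k].round(2).tolist(),"final",*[(proj(f,(.491,.0035,z+h))-proj(f,(.4565,-.0215,.016+h))).round(2) for z in (.016,.013)])
E
python3 -c "
from h import *
side((.484,-.002))"
```

```text
21.63 [ 0.4619 -0.0173  0.0299] [-0.5 -0.5  0.2] 0.56 [-0.19  0.46  0.41  2.28 -1.02  0.57  0.16]
cap [[-10.45, 3.66, 0.84]] final [-10.76   3.02] [-10.73   3.8 ]
body [[-5.87, 2.68, 0.87]] final [-10.53   3.16] [-10.51   3.91]
low [[-6.08, 2.57, 0.93]] final [-10.5    3.18] [-10.48   3.93]
```

The cap leads the foot, so the shaker is leaning about 10° and I'm pushing too high. I'll back off gently, lower the fingertips and push nearer the foot.

Call:
drive_tool:
  series:
    - [-0.001,-0.0007,0,0,0,0,0.7]
    - [-0.002,-0.0014,0,0,0,0,0.7]
    - [-0.0035,-0.0025,0,0,0,0,0.7]
    - [-0.006,-0.004,0,0,0,0,0.7]
    - [-0.01,-0.007,0,0,0,0,0.7]
    - [-0.012,-0.0085,0,0,0,0,0.7]
    - [-0.012,-0.0085,0,0,0,0,0.7]

```text
clock: 22.37
ee_pos: [0.4491, -0.0266, 0.0299]
tool_rot: [0.938, 0.31, 0.118, -0.104]
ft_force: [-0.4, -0.1, 0.0]
gripper_width: 0.301
finger_force: 0.0
```

```bash
python3 -c "
from h import *
side((.482,-.004))"
```

```text
22.37 [ 0.4491 -0.0266  0.0299] [-0.4 -0.1  0. ] 0.0 [-0.16  0.44  0.41  2.3  -1.02  0.56  0.19]
cap [[-9.08, 2.87, 0.91]] final [-10.76   3.02] [-10.73   3.8 ]
body [[-7.0, 2.9, 0.76]] final [-10.53   3.16] [-10.51   3.91]
low [[-6.52, 2.83, 0.87]] final [-10.5    3.18] [-10.48   3.93]
```

```bash
python3 -c "
from h import *
print(turn2(-144,45,26))"
```

```text
[ 0.052 -0.156 -0.028]
```

Call:
drive_tool:
  series:
    - [-0.002,-0.002,0.0,0.01,-0.03,-0.006,0.7]
    - [-0.004,-0.003,0.0,0.025,-0.075,-0.013,0.7]
    - [-0.005,-0.004,0,0.04,-0.12,-0.021,0.7]
    - [-0.005,-0.004,-0.003,0.052,-0.156,-0.028,0.7]
    - [-0.005,-0.004,-0.006,0.052,-0.156,-0.028,0.7]
    - [-0.005,-0.004,-0.0085,0.052,-0.156,-0.028,0.7]
    - [-0.005,-0.004,-0.0085,0.052,-0.156,-0.028,0.7]

```text
clock: 23.1
ee_pos: [0.4442, -0.0317, 0.0216]
tool_rot: [0.927, 0.298, 0.202, -0.102]
ft_force: [-0.8, 0.7, -0.2]
gripper_width: 0.296
finger_force: 0.0
```

```bash
python3 -c "
from h import *
side((.482,-.004));print(turn2(-144,45,26))"
```

```text
23.1 [ 0.4442 -0.0317  0.0216] [-0.8  0.7 -0.2] 0.0 [ 0.7   0.48 -0.51  2.38 -1.03  0.19  0.31]
cap [[-8.89, 3.03, 0.9]] final [-10.76   3.02] [-10.73   3.8 ]
body [[-6.36, 3.02, 0.85]] final [-10.53   3.16] [-10.51   3.91]
low [[-6.58, 2.82, 0.88]] final [-10.5    3.18] [-10.48   3.93]
[ 0.    -0.001  0.002]
```

Call:
drive_tool:
  series:
    - [0.0025,0.002,0,0,0,0,0.7]
    - [0.005,0.004,0,0,0,0,0.7]
    - [0.0075,0.006,0,0,0,0,0.7]
    - [0.0095,0.0075,0,0,0,0,0.7]
    - [0.0115,0.009,0,0,0,0,0.7]
    - [0.013,0.0103,0,0,0,0,0.7]
    - [0.0144,0.0114,0,0,0,0,0.7]
    - [0.0144,0.0114,0,0,0,0,0.7]

```text
clock: 23.92
ee_pos: [0.4595, -0.0182, 0.0215]
tool_rot: [0.927, 0.302, 0.2, -0.102]
ft_force: [0.2, 0.3, -0.4]
gripper_width: 0.305
finger_force: 0.0
```

```bash
python3 -c "
from h import *
side((.482,-.004));print(turn2(-144,45,26))"
```

```text
23.92 [ 0.4595 -0.0182  0.0215] [ 0.2  0.3 -0.4] 0.0 [ 0.63  0.49 -0.48  2.35 -1.03  0.19  0.28]
cap [[-9.22, 3.19, 0.81]] final [-10.76   3.02] [-10.73   3.8 ]
body [] final [-10.53   3.16] [-10.51   3.91]
low [[-5.57, 2.81, 0.9]] final [-10.5    3.18] [-10.48   3.93]
[ 0. -0.  0.]
```

Call:
drive_tool:
  series:
    - [0.001,0.0005,0,0,0,0,0.7]
    - [0.002,0.001,0,0,0,0,0.7]
    - [0.003,0.0015,0,0,0,0,0.7]
    - [0.004,0.002,0,0,0,0,0.7]
    - [0.005,0.0026,0,0,0,0,0.7]
    - [0.005,0.0026,0,0,0,0,0.7]

```text
clock: 24.57
ee_pos: [0.4644, -0.0159, 0.0214]
tool_rot: [0.927, 0.301, 0.2, -0.102]
ft_force: [-0.9, -1.0, -0.2]
gripper_width: 0.303
finger_force: 0.3
```

```bash
python3 -c "
from h import *
side((.484,-.002))"
```

```text
24.57 [ 0.4644 -0.0159  0.0214] [-0.9 -1.  -0.2] 0.3 [ 0.61  0.49 -0.47  2.35 -1.02  0.19  0.26]
cap [[-10.21, 3.41, 0.76]] final [-10.76   3.02] [-10.73   3.8 ]
body [] final [-10.53   3.16] [-10.51   3.91]
low [[-5.7, 2.53, 0.88]] final [-10.5    3.18] [-10.48   3.93]
```

```bash
cat >> h.py <<'E'
def edge(show=True):
    o=r.get_obs();print(round(o['clock'],2),np.round(o['ee_pos'],4),np.round(o['ft_force'],1),round(o['finger_force'],2),o['q'].round(2))
    f=avg("side",3);S=cv2.cvtColor(f["pixels"],cv2.COLOR_RGB2HSV)[:,:,1].astype(int)
    for rr in range(186,220,1): print(rr,*["%3d"%v for v in S[rr,306:338]])
E
python3 -c "
from h import *
edge()"
```

```text
24.72 [ 0.4642 -0.016   0.0214] [-0.6  0.6  0.5] 0.19 [ 0.61  0.49 -0.47  2.35 -1.02  0.19  0.26]
186  58  56  53  51  49  49  59  56  58  58  65  63  56  55  57  56  60  61  44  53  58  55  43  38  46  38  49  41  46  43  38  37
187  58  57  56  48  37  42  47  48  55  57  60  55  51  53  56  55  58  59  30  62  32  49  46  41  25  43  47  50  42  50  37  28
188  58  55  48  45  47  45  46  50  58  60  59  60  57  56  54  59  60  58  20  64  40  21  36  29  27  58  42  30  21  39  48  48
189  56  56  57  50  53  49  52  55  58  59  56  58  55  54  58  60  58  55   8  50  29  19  40  53  49  37  54  30  42  56  60  36
190  55  55  58  57  54  56  53  59  58  55  50  37  35  40  42  45  49  58   7  32   9  26  36  39  44  35  47  42  47  42  46  62
191  56  61  56  60  60  55  56  60  57  40  19   7   5  14  12  11  28  40  10  51  34  14  25  54  38  41  34  55  41  32  17  26
192  63  59  58  58  56  54  56  59  54  22   4   3   4   4   4   4  12  24   9  58  34  34  44  39  39  38  23  45  42  22  29  35
193  62  64  61  59  57  53  57  56  45  17   5   3   5   4   3   5   5  11  1
[... 2785 characters left out ...]
  99  99  98  95  97 100  99 102 101 102
215 112 136 141 136 134 129 120 112 118 120 124 133 133 139 114  98  95 102 108 110 105 101  98  98  98  97  98 100 100  99 103 105
216 118 142 145 142 137 131 129 123 121 130 133 134 139 143 122 109 111 112 109 111 105 103 100  99  95  95  98 102  97  99 101 108
217 111 138 144 146 144 137 134 129 133 138 138 140 150 140  93  79 107 112 110 107 103  98 101  98  95  97 100  99 104 103 104 109
218  96  94 139 146 145 141 141 141 136 139 144 144 151 124  37  46 100 112 108 100 102  97 100  92  97  98  99  99  99 104 106 109
219  81  21 106 153 150 147 144 143 142 147 151 148 138  82  23  51 103 108 105 101 102 100  97  95  96  99 103  98 102 107 109 118
```

Call:
drive_tool:
  series:
    - [-0.001,-0.0007,0,0,0,0,0.7]
    - [-0.002,-0.0014,0,0,0,0,0.7]
    - [-0.003,-0.002,0,0,0,0,0.7]
    - [-0.004,-0.003,0,0,0,0,0.7]
    - [-0.006,-0.0045,0,0,0,0,0.7]
    - [-0.01,-0.0075,0,0,0,0,0.7]
    - [-0.015,-0.011,0,0,0,0,0.7]
    - [-0.015,-0.011,0,0,0,0,0.7]

```text
clock: 25.53
ee_pos: [0.4479, -0.0278, 0.0211]
tool_rot: [0.927, 0.301, 0.2, -0.102]
ft_force: [-0.7, 0.1, -0.9]
gripper_width: 0.299
finger_force: 0.0
```

```bash
python3 -c "
from h import *
edge()
f=r.grab_frame('side');o=r.get_obs();print(proj(f,o['ee_pos']))
R=Ro.from_quat(o['tool_rot']);p=np.array(o['ee_pos'])
for back in (0,.005,.01):
  for sx in (-.011,.011):
    for sy in (-.0127,.0127,-.027,.027): print(back,sx,sy,(q:=p+R.apply([sx,sy,-back])).round(4),proj(f,q).round(1))
"
```

```text
25.53 [ 0.4479 -0.0278  0.0211] [-0.7  0.1 -0.9] 0.0 [ 0.67  0.48 -0.49  2.37 -1.02  0.19  0.3 ]
186  56  53  52  54  54  56  54  59  58  59  61  61  57  56  54  58  59  61  60  63  63  54  40  14  59  24  42  49  36  48  41  52
187  59  57  51  41  40  49  45  48  51  60  63  53  50  53  51  58  58  59  61  57  62  61  48  13  20   8  20  27  42  43  30  47
188  62  55  49  43  43  43  46  53  55  62  58  56  50  58  59  58  56  61  65  58  57  50  36  19  13  14   4  36  53  53  32  47
189  55  55  52  52  51  51  51  58  57  56  58  55  57  60  59  57  62  61  59  57  54  46  19  20   8  10   9  44  28  47  44  40
190  56  55  60  61  53  54  59  59  59  59  55  48  40  36  34  40  50  54  56  57  56  44  12  34  20   8  10  20  57  19  46  41
191  56  57  58  57  58  56  55  57  54  48  36  15   4   5   4   6  16  40  53  60  55  42   4  36  28  22  40  33   5   9  15  30
192  62  63  59  60  54  51  53  57  56  34  11   4   3   3   2   2   4  22  46  58  59  53  36  15  47  54  50  29   8   0  20  39
193  60  65  62  56  58  53  56  59  53  29   5   4   4   3   3   4   6  10  34
[... 4204 characters left out ...]
05 0.011 -0.0127 [ 0.4483 -0.0128  0.0316] [331.9 208.6]
0.005 0.011 0.0127 [ 0.4635 -0.0331  0.0299] [328.2 206.1]
0.005 0.011 -0.027 [ 0.4397 -0.0014  0.0326] [334.1 210. ]
0.005 0.011 0.027 [ 0.472  -0.0445  0.0289] [326.1 204.7]
0.01 -0.011 -0.0127 [ 0.4305 -0.0257  0.0266] [337.3 208.2]
0.01 -0.011 0.0127 [ 0.4457 -0.046   0.0248] [333.5 205.7]
0.01 -0.011 -0.027 [ 0.4219 -0.0143  0.0275] [339.5 209.6]
0.01 -0.011 0.027 [ 0.4542 -0.0574  0.0238] [331.3 204.3]
0.01 0.011 -0.0127 [ 0.4467 -0.0144  0.0361] [332.4 207.2]
0.01 0.011 0.0127 [ 0.4619 -0.0346  0.0343] [328.6 204.7]
0.01 0.011 -0.027 [ 0.4381 -0.003   0.0371] [334.6 208.7]
0.01 0.011 0.027 [ 0.4705 -0.046   0.0334] [326.5 203.4]
```

Backed off, the shaker rests at about 10° with its front edge in the well. Single-sided pushing tips it instead of sliding it. I'll straddle it along the push line with the fingers clear of it, so the rear finger pushes while the front finger limits the lean, with no squeeze.

```bash
python3 -c "
from h import *
a=turn(-54,0);print(a,np.linalg.norm(a),a/13)"
```

```text
[-0.503  0.     1.541] 1.621015114056621 [-0.03869231  0.          0.11853846]
```

Call:
drive_tool:
  series:
    - [-0.01,-0.008,0.005,0,0,0,0.7]
    - [-0.015,-0.012,0.035,0,0,0,0.6]
    - [-0.015,-0.012,0.07,0,0,0,0.5]
    - [-0.015,-0.012,0.105,0,0,0,0.4]
    - [-0.012,-0.01,0.14,-0.038,0,0.118,0.3]
    - [-0.005,-0.004,0.165,-0.077,0,0.237,0.27]
    - [0.0,0.0,0.165,-0.116,0,0.355,0.27]
    - [0.01,0.007,0.165,-0.155,0,0.474,0.27]
    - [0.02,0.014,0.165,-0.193,0,0.592,0.27]
    - [0.03,0.02,0.165,-0.232,0,0.711,0.27]

```text
clock: 26.57
ee_pos: [0.4791, -0.0075, 0.187]
tool_rot: [0.768, 0.627, 0.116, -0.059]
ft_force: [-0.7, 0.2, 0.1]
gripper_width: 0.729
finger_force: 0.0
```

```bash
python3 -c "
from h import *
o=r.get_obs();print(o['clock'],o['ee_pos'],o['q'].round(2),turn(-54,0),o['gripper_width'])"
```

```text
26.5667 [ 0.47906258 -0.00750116  0.18696451] [ 0.34  0.2  -0.28  2.05 -0.26  0.83  0.04] [-0.268  0.001  0.825] 0.7291638123730669
```

Joints are comfortable. Finishing the turn above the shaker.

Call:
drive_tool:
  series:
    - [0.001,0.001,0,-0.038,0,0.118,0.27]
    - [0.002,0.002,0,-0.077,0,0.236,0.27]
    - [0.003,0.003,0,-0.115,0,0.354,0.27]
    - [0.004,0.004,0,-0.153,0,0.471,0.27]
    - [0.005,0.005,0,-0.192,0,0.589,0.27]
    - [0.006,0.006,0,-0.23,0,0.707,0.27]
    - [0.006,0.006,0,-0.268,0.001,0.825,0.27]
    - [0.006,0.006,0,-0.268,0.001,0.825,0.27]

```text
clock: 27.23
ee_pos: [0.4847, -0.0, 0.1866]
tool_rot: [0.453, 0.892, -0.0, -0.001]
ft_force: [0.3, 0.7, -0.3]
gripper_width: 0.725
finger_force: 0.0
```

```bash
python3 - <<'E'
from h import *
o=r.get_obs();print(o['clock'],o['ee_pos'],o['q'].round(2),turn(-54,0),o['gripper_width'])
f=avg("side",3);cv2.imwrite("pics/sideU.png",f["pixels"][:,:,::-1])
# fit leaning shaker to the silhouette mask (side): foot point e along d & lateral, tilt about d
S=cv2.cvtColor(f["pixels"],cv2.COLOR_RGB2HSV)[:,:,1].astype(float)
d=np.array([np.cos(np.radians(36)),np.sin(np.radians(36))]);a=np.linspace(0,2*np.pi,24)
def pts(e,l,th,dz):
    c=np.array([.491,.0035])-e*d+l*np.array([-d[1],d[0]])
    out=[]
    for q,h in PS+[(17,75)]:
        for t in a:
            u=q*np.cos(t);v=q*np.sin(t)  # u along d
            U=u*np.cos(th)+h*np.sin(th);W=-u*np.sin(th)+h*np.cos(th)
            xy=c+d*U/1e3+np.array([-d[1],d[0]])*v/1e3;out.append(proj(f,(xy[0],xy[1],dz+W/1e3)))
    return np.array(out,np.float32)
best=[]
for th in np.radians(np.arange(0,20,1)):
  for e in np.arange(-.004,.026,.001):
    # pivot on lip: underside height from geometry: front edge at .013 if tilted
    z=.013+.019*np.sin(th) if th>0 else .016
    P=pts(e,0,th,z);m=np.zeros((400,640),np.uint8)
    cv2.fillConvexPoly(m,cv2.convexHull(P*8).round().astype(int).reshape(-1,1,2),255,shift=3)
    w=m[184:222,304:342]>0;s=S[184:222,304:342];s=s.copy();s[30:,:]=100
    best.append((s[w].mean()-s[~w].mean()-0*th,round(np.degrees(th)),round(e,4)))
best.sort();print(best[:8])
E
```

```text
27.2333 [ 4.84700053e-01 -4.71288824e-05  1.86578265e-01] [ 0.22  0.25 -0.37  1.96  0.11  0.95  0.43] [-0.001 -0.002 -0.002] 0.7245411250378948
[(np.float64(-36.20952444359373), 17, np.float64(0.024)), (np.float64(-36.13077179715303), 17, np.float64(0.023)), (np.float64(-36.09472001763668), 19, np.float64(0.024)), (np.float64(-36.078802910052914), 19, np.float64(0.025)), (np.float64(-36.057306447183365), 16, np.float64(0.023)), (np.float64(-35.995238095238086), 18, np.float64(0.023)), (np.float64(-35.952392024003274), 17, np.float64(0.025)), (np.float64(-35.91309992426828), 19, np.float64(0.023))]
```

```bash
python3 - <<'E'
from h import *
a=cv2.imread("pics/side0.png");b=cv2.imread("pics/sideU.png");t=cv2.imread("pics/sideS.png")
k=lambda i:cv2.resize(i[180:224,295:345],None,fx=8,fy=8,interpolation=cv2.INTER_CUBIC)
f=r.grab_frame("top");print(f["pixels"][190:210,310:335].mean())
T=cv2.resize(f["pixels"][180:224,285:335,::-1],None,fx=5,fy=5,interpolation=2)
im=np.hstack([k(b),k(a)]);im=np.vstack([im,np.pad(T,((0,0),(0,im.shape[1]-T.shape[1]),(0,0)))])
cv2.imwrite("pics/s2.png",im);print(im.shape)
E
```

```text
176.51866666666666
(572, 800, 3)
```

View pics/s2.png

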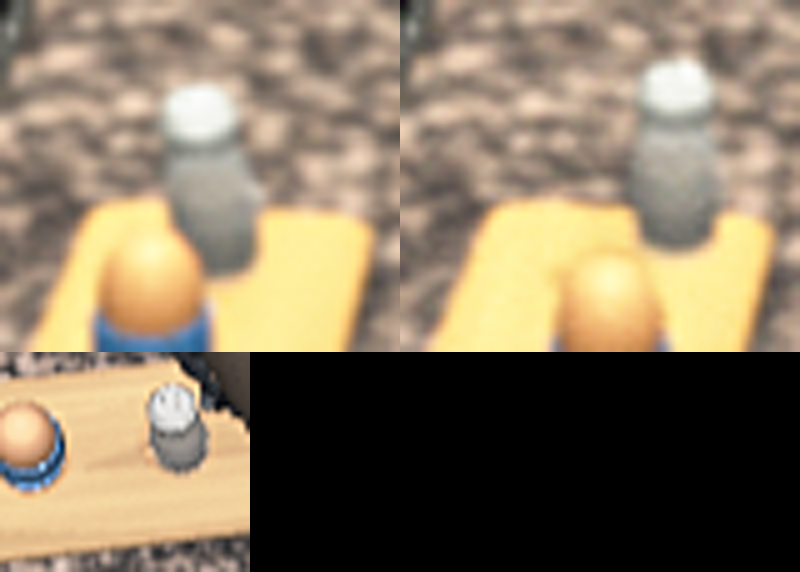

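The side crop at left shows the shaker at (205,180), at rest and clearly leaning left-forward, its front foot edge dipped into the well; at right is the start view, upright. In the top crop the cap is at (173,56) and the egg cup sits at (25,90). I'll fit its pose from both views.

```bash
cat >> h.py <<'E'
from scipy.optimize import minimize
A24=np.linspace(0,2*np.pi,24)
def lean_pts(f,p,prof=PS):
    x,y,tx,ty=p;R=Ro.from_rotvec([-ty,tx,0])
    L=np.array([[q*np.cos(t),q*np.sin(t),h] for q,h in prof+[(17,75)] for t in A24])/1e3
    W=R.apply(L);th=np.hypot(tx,ty);z0=min(.016,.013+.019*np.sin(th))
    z0=max(z0,.013+.019*np.sin(th));W+=[x,y,z0]
    return np.array([proj(f,w) for w in W],np.float32)
def fitlean(fs,p0,starts=None):
    def cost(p):
        c=0
        for f,n in fs:
            m=np.zeros((400,640),np.uint8)
            cv2.fillConvexPoly(m,cv2.convexHull(lean_pts(f,p)*16).round().astype(int).reshape(-1,1,2),255,shift=4,lineType=cv2.LINE_AA)
            w=m.astype(float)/255;T=f["T"];V=f["V"];c+=((w-T)**2*V).sum()
        return c
    for f,n in fs:
        S=cv2.cvtColor(f["pixels"],cv2.COLOR_RGB2HSV)[:,:,1].astype(float)
        bg=100 if n=="top" else np.where(np.arange(400)[:,None]>204,100,57)
        f["T"]=np.clip((bg-S)/(bg-(10 if n=="top" else 20)),0,1)
        V=np.zeros((400,640));u=proj(f,(p0[0],p0[1],.06)).astype(int)
        if n=="top": V[u[1]-13:u[1]+16,u[0]-10:u[0]+12]=1; V[:, int(u[0])+12:]=0
        else:
            V[u[1]-19:u[1]+18,u[0]-13:u[0]+15]=1
            E=lean_pts(f,(.496,.102,0,0),PC);m=np.zeros((400,640),np.uint8);cv2.fillConvexPoly(m,cv2.convexHull(E).round().astype(int),1);V[cv2.dilate(m,np.ones((5,5)))>0]=0
        f["V"]=V
    best=None
    for t in (0,.1,.2):
        s=minimize(cost,[p0[0],p0[1],t*.8,t*.6],method="Nelder-Mead",options=dict(initial_simplex=np.array([p0[0],p0[1],t*.8,t*.6])+np.array([[0,0,0,0],[.006,0,0,0],[0,.006,0,0],[0,0,.08,0],[0,0,0,.08]]),xatol=1e-5,fatol=1e-3,maxiter=300))
        if best is None or s.fun<best.fun: best=s
    return best.x.round(4),round(best.fun,2)
E
python3 - <<'E'
from h import *
fs=[(avg("top",3),"top"),(avg("side",3),"side")]
print("now",fitlean(fs,(.480,-.004)),[fitlean([g],(.480,-.004)) for g in fs])
r0=[(dict(f,pixels=cv2.imread("pics/%s0.png"%n)[:,:,::-1].copy()),n) for f,n in fs]
print("start",fitlean(r0,(.4565,-.0215)))
E
```

```text
now (array([ 0.4906, -0.002 , -0.0594,  0.0286]), np.float64(91.1)) [(array([ 0.4897, -0.0025, -0.0881,  0.0437]), np.float64(48.39)), (array([ 0.4907, -0.0091, -0.0437,  0.3085]), np.float64(27.31))]
start (array([ 0.4663, -0.0258, -0.1545,  0.0751]), np.float64(133.5))
```

```bash
python3 - <<'E'
from h import *
f=avg("top",4)
S0=cv2.imread("pics/top0.png");
def mask(im):
    S=cv2.cvtColor(im,cv2.COLOR_RGB2HSV)[:,:,1].astype(float);return np.clip((95-S)/85,0,1),im.mean(2)
for nm,im,c0 in(("start",S0[:,:,::-1].copy(),322),("now",f["pixels"],312)):
    w,b=mask(im);print(nm)
    for rr in range(184,212):
        x=np.arange(c0,c0+16);v=w[rr,c0:c0+16];v=np.where(v>.15,v,0)
        if v.sum()>1: print(rr,"mid %.1f wid %.1f bri %d"%((x*v).sum()/v.sum(),v.sum(),b[rr,int((x*v).sum()/v.sum())]),end=" | ")
    print()
for uv in((328.2,198.3),(319.6,191.3)): print(ray(f,uv,.104).round(4))
E
```

```text
start
184 mid 336.5 wid 1.9 bri 75 | 185 mid 336.5 wid 1.7 bri 94 | 186 mid 336.5 wid 1.4 bri 119 | 187 mid 336.5 wid 1.2 bri 157 | 188 mid 336.5 wid 1.2 bri 179 | 189 mid 336.5 wid 1.3 bri 157 | 190 mid 336.7 wid 1.1 bri 113 | 194 mid 329.5 wid 5.4 bri 201 | 195 mid 328.8 wid 8.2 bri 207 | 196 mid 328.5 wid 9.8 bri 162 | 197 mid 328.1 wid 10.3 bri 213 | 198 mid 327.9 wid 10.6 bri 201 | 199 mid 328.0 wid 10.7 bri 205 | 200 mid 327.9 wid 10.5 bri 231 | 201 mid 327.7 wid 11.2 bri 225 | 202 mid 327.6 wid 11.4 bri 223 | 203 mid 327.5 wid 10.8 bri 157 | 204 mid 327.8 wid 10.2 bri 100 | 205 mid 327.7 wid 9.5 bri 138 | 206 mid 327.7 wid 9.1 bri 128 | 207 mid 327.7 wid 8.0 bri 110 | 208 mid 327.8 wid 5.4 bri 82 | 209 mid 327.6 wid 1.0 bri 146 | 
now
184 mid 325.7 wid 1.8 bri 44 | 185 mid 325.6 wid 2.3 bri 37 | 186 mid 322.8 wid 3.4 bri 208 | 187 mid 321.1 wid 7.4 bri 200 | 188 mid 320.6 wid 10.1 bri 202 | 189 mid 320.4 wid 11.3 bri 209 | 190 mid 320.2 wid 11.6 bri 198 | 191 mid 319.7 wid 10.9 bri 231 | 192 mid 319.4 wid 10.3 bri 231 | 193 mid 319.6 wid 10.2 bri 229 | 194 mid 319.9 wid 10.8 bri 226 | 195 mid 320.1 wid 10.9 bri 168 | 196 mid 320.4 wid 11.2 bri 105 | 197 mid 320.3 wid 10.7 bri 135 | 198 mid 320.4 wid 10.5 bri 150 | 199 mid 320.6 wid 10.4 bri 145 | 200 mid 320.7 wid 9.6 bri 135 | 201 mid 320.5 wid 8.8 bri 128 | 202 mid 320.8 wid 7.7 bri 108 | 203 mid 320.9 wid 4.1 bri 90 | 
[ 0.454  -0.0215  0.104 ]
[0.4828 0.0017 0.104 ]
```

```bash
python3 - <<'E'
from h import *
f=r.grab_frame("top")
a=ray(f,(327.7,206),.022);b=ray(f,(320.8,200.5),.022);print("foot disp",(b-a).round(4))
a=ray(f,(328,198.3),.104);b=ray(f,(319.6,191.1),.101);print("cap disp",(b-a).round(4))
print("well px",proj(f,(.491,.0035,.013)),"shaker foot px start",proj(f,(.4565,-.0215,.016)))
E
```

```text
foot disp [0.0239 0.0198 0.    ]
cap disp [ 0.0303  0.0223 -0.003 ]
well px [319.02214301 197.40114355] shaker foot px start [327.89502261 205.22165677]
```

Call:
drive_tool:
  series:
    - [-0.001,0.001,-0.03,0,0,0,0.27]
    - [-0.001,0.001,-0.06,0,0,0,0.27]
    - [-0.001,0.001,-0.085,0,0,0,0.27]
    - [-0.001,0.001,-0.105,0,0,0,0.27]
    - [-0.001,0.001,-0.125,0,0,0,0.27]
    - [-0.001,0.001,-0.14,0,0,0,0.27]
    - [-0.001,0.001,-0.149,0,0,0,0.27]
    - [-0.001,0.001,-0.149,0,0,0,0.27]
    - [-0.001,0.001,-0.149,0,0,0,0.27]

```text
clock: 28.73
ee_pos: [0.4842, 0.0001, 0.0374]
tool_rot: [0.456, 0.89, 0.001, -0.001]
ft_force: [0.6, 0.1, -0.2]
gripper_width: 0.732
finger_force: 0.0
```

```bash
cat >> h.py <<'E'
def caps(ref="sideU"):
    o=r.get_obs();print(round(o['clock'],2),np.round(o['ee_pos'],4),np.round(o['ft_force'],1),round(o['finger_force'],2),round(o['gripper_width'],3),o['q'].round(2))
    f=avg("side",3);R=cv2.imread("pics/%s.png"%ref)[:,:,::-1].copy()
    # windows in sideU: cap (314..325,189..198), body low (321..327,204..213)
    g=lambda i:i.astype(np.uint8)
    for nm,(x0,y0,x1,y1) in dict(cap=(314,190,325,198),mid=(316,198,327,205),foot=(321,206,329,216)).items():
        t=np.ascontiguousarray(R[y0:y1,x0:x1]);s=f["pixels"][y0-6:y1+6,x0-14:x1+8]
        k=6;t=cv2.resize(t,None,fx=k,fy=k,interpolation=2);s=cv2.resize(np.ascontiguousarray(s),None,fx=k,fy=k,interpolation=2)
        m=cv2.matchTemplate(s,t,cv2.TM_CCOEFF_NORMED);_,v,_,l=cv2.minMaxLoc(m);print(nm,round(l[0]/k-14,2),round(l[1]/k-6,2),"c",round(v,2))
E
python3 -c "
from h import *
caps()"
```

```text
28.73 [4.842e-01 1.000e-04 3.740e-02] [ 0.6  0.1 -0.2] 0.0 0.732 [ 0.15  0.47 -0.31  2.09  0.24  0.62  0.3 ]
cap 1.17 0.83 c 0.77
mid 0.0 0.0 c 0.97
foot 0.0 0.0 c 1.0
```

Call:
drive_tool:
  series:
    - [0,0,0,0,0,0,0.3]
    - [0.001,0.0006,0,0,0,0,0.34]
    - [0.002,0.0012,0,0,0,0,0.34]
    - [0.003,0.0018,0,0,0,0,0.34]
    - [0.004,0.0024,0,0,0,0,0.34]
    - [0.005,0.003,0,0,0,0,0.34]
    - [0.006,0.0037,0,0,0,0,0.34]
    - [0.0065,0.0042,0,0,0,0,0.34]
    - [0.0065,0.0042,0,0,0,0,0.34]

```text
clock: 29.63
ee_pos: [0.4905, 0.0041, 0.0373]
tool_rot: [0.456, 0.89, 0.001, -0.001]
ft_force: [-0.6, -0.7, 0.2]
gripper_width: 0.659
finger_force: 0.6
```

```bash
python3 -c "
from h import *
caps()"
```

```text
29.63 [0.4905 0.0041 0.0373] [-0.6 -0.7  0.2] 0.55 0.659 [ 0.14  0.48 -0.31  2.07  0.24  0.62  0.3 ]
cap 0.5 0.83 c 0.84
mid -1.0 0.33 c 0.8
foot -0.33 0.17 c 0.99
```

Call:
drive_tool:
  series:
    - [0.0,0.0,0,0,0,0,0.35]
    - [0.0005,0.0003,0,0,0,0,0.36]
    - [0.001,0.0006,0,0,0,0,0.37]
    - [0.0015,0.001,0,0,0,0,0.37]
    - [0.002,0.0014,0,0,0,0,0.37]
    - [0.002,0.0014,0,0,0,0,0.37]

```text
clock: 30.28
ee_pos: [0.4928, 0.0057, 0.0374]
tool_rot: [0.456, 0.89, 0.001, -0.001]
ft_force: [-0.9, -0.8, 0.2]
gripper_width: 0.629
finger_force: 0.5
```

```bash
python3 -c "
from h import *
caps()"
```

```text
30.28 [0.4928 0.0057 0.0374] [-0.9 -0.8  0.2] 0.52 0.629 [ 0.14  0.48 -0.31  2.07  0.24  0.63  0.29]
cap -0.33 1.5 c 0.84
mid -1.83 0.83 c 0.76
foot -1.0 0.5 c 0.98
```

Call:
drive_tool:
  series:
    - [0.0007,0.0005,0,0,0,0,0.37]
    - [0.0014,0.001,0,0,0,0,0.37]
    - [0.002,0.0015,0,0,0,0,0.37]
    - [0.0027,0.002,0,0,0,0,0.37]
    - [0.0034,0.0025,0,0,0,0,0.37]
    - [0.0034,0.0025,0,0,0,0,0.37]

```text
clock: 30.93
ee_pos: [0.4963, 0.0083, 0.0374]
tool_rot: [0.456, 0.89, 0.001, -0.001]
ft_force: [-0.7, -1.8, 1.7]
gripper_width: 0.629
finger_force: 0.5
```

```bash
python3 -c "
from h import *
caps()"
```

```text
30.93 [0.4963 0.0083 0.0374] [-0.7 -1.8  1.7] 0.45 0.629 [ 0.13  0.48 -0.31  2.06  0.24  0.63  0.29]
cap -1.33 1.83 c 0.86
mid -2.83 1.17 c 0.75
foot -1.67 0.83 c 0.92
```

Call:
drive_tool:
  series:
    - [0.0,0.0,0.0015,0,0,0,0.37]
    - [0.0,0.0,0.003,0,0,0,0.37]
    - [0.0,0.0,0.003,0,0,0,0.38]
    - [0.0005,0.0003,0.003,0,0,0,0.39]
    - [0.0005,0.0003,0.003,0,0,0,0.39]
  grip_force: 20

```text
clock: 31.5
ee_pos: [0.4966, 0.0083, 0.0405]
tool_rot: [0.456, 0.89, 0.001, -0.001]
ft_force: [-0.7, -1.6, 1.2]
gripper_width: 0.607
finger_force: 0.6
```

```bash
python3 -c "
from h import *
caps()"
```

```text
31.5 [0.4966 0.0083 0.0405] [-0.7 -1.6  1.2] 0.62 0.607 [ 0.14  0.48 -0.31  2.06  0.23  0.64  0.29]
cap -1.5 1.67 c 0.87
mid -3.0 1.17 c 0.71
foot -1.67 0.83 c 0.91
```

Call:
drive_tool:
  series:
    - [0.0005,0.0003,0,0,0,0,0.395]
    - [0.001,0.0006,0,0,0,0,0.4]
    - [0.0015,0.001,0,0,0,0,0.405]
    - [0.002,0.0013,0,0,0,0,0.41]
    - [0.002,0.0013,0,0,0,0,0.41]

```text
clock: 32.07
ee_pos: [0.4987, 0.0098, 0.0404]
tool_rot: [0.456, 0.89, 0.001, -0.001]
ft_force: [-0.8, -1.3, 0.2]
gripper_width: 0.591
finger_force: 0.5
```

```bash
python3 -c "
from h import *
caps()"
```

```text
32.07 [0.4987 0.0098 0.0404] [-0.8 -1.3  0.2] 0.52 0.591 [ 0.13  0.48 -0.31  2.05  0.23  0.64  0.29]
cap -2.33 2.0 c 0.86
mid -4.17 1.5 c 0.8
foot -2.17 1.0 c 0.83
```

Call:
drive_tool:
  series:
    - [-0.001,-0.0008,0,0,0,0,0.41]
    - [-0.002,-0.0016,0,0,0,0,0.41]
    - [-0.003,-0.0024,0,0,0,0,0.41]
    - [-0.004,-0.0032,0,0,0,0,0.41]
    - [-0.005,-0.004,0,0,0,0,0.41]
    - [-0.006,-0.0046,0,0,0,0,0.41]
    - [-0.006,-0.0046,0,0,0,0,0.41]

```text
clock: 32.8
ee_pos: [0.4924, 0.0049, 0.0404]
tool_rot: [0.456, 0.89, 0.001, -0.001]
ft_force: [-0.1, 0.1, 0.0]
gripper_width: 0.586
finger_force: 0.0
```

```bash
python3 -c "
from h import *
caps()"
```

```text
32.8 [0.4924 0.0049 0.0404] [-0.1  0.1  0. ] 0.0 0.586 [ 0.14  0.47 -0.31  2.07  0.23  0.63  0.3 ]
cap -0.5 1.83 c 0.86
mid -3.0 1.17 c 0.81
foot -2.0 1.17 c 0.86
```

Call:
drive_tool:
  series:
    - [-0.0005,-0.0005,0.005,0,0,0,0.4]
    - [-0.001,-0.001,0.02,0,0,0,0.37]
    - [-0.003,-0.002,0.05,0,0,0,0.3]
    - [-0.005,-0.003,0.09,0,0,0,0.27]
    - [-0.007,-0.005,0.125,0,0,0,0.27]
    - [-0.007,-0.005,0.147,0,0,0,0.27]
    - [-0.007,-0.005,0.147,0,0,0,0.27]

```text
clock: 33.53
ee_pos: [0.4883, 0.0003, 0.1927]
tool_rot: [0.456, 0.89, 0.003, 0.003]
ft_force: [0.4, 0.7, -0.1]
gripper_width: 0.733
finger_force: 0.0
```

```bash
cat >> h.py <<'E'
def rows():
    o=r.get_obs();print(round(o['clock'],2),np.round(o['ee_pos'],4),np.round(o['ft_force'],1),o['q'].round(2))
    f=avg("top",4);S=cv2.cvtColor(f["pixels"],cv2.COLOR_RGB2HSV)[:,:,1].astype(float);w=np.clip((95-S)/85,0,1);b=f["pixels"].mean(2)
    for rr in range(182,206):
        x=np.arange(310,326);v=w[rr,310:326];v=np.where(v>.15,v,0)
        if v.sum()>1: print(rr,"mid %.1f wid %.1f bri %d"%((x*v).sum()/v.sum(),v.sum(),b[rr,int((x*v).sum()/v.sum())]),end=" | ")
    print();caps();cv2.imwrite("pics/sideV.png",avg("side",3)["pixels"][:,:,::-1])
    for X in((.491,.0035),(.4565,-.0215)): print([proj(f,(*X,z)).round(1) for z in(.013,.016,.104)])
E
python3 -c "
from h import *
rows()"
```

```text
33.53 [4.883e-01 3.000e-04 1.927e-01] [ 0.4  0.7 -0.1] [ 0.22  0.24 -0.38  1.95  0.11  0.96  0.42]
182 mid 321.1 wid 3.5 bri 24 | 183 mid 323.4 wid 2.4 bri 40 | 184 mid 324.0 wid 1.6 bri 65 | 185 mid 324.3 wid 1.3 bri 50 | 186 mid 318.6 wid 4.6 bri 209 | 187 mid 318.2 wid 7.9 bri 208 | 188 mid 318.2 wid 9.1 bri 210 | 189 mid 317.9 wid 10.4 bri 202 | 190 mid 318.1 wid 10.9 bri 234 | 191 mid 317.6 wid 10.2 bri 201 | 192 mid 317.6 wid 10.2 bri 210 | 193 mid 317.7 wid 10.9 bri 225 | 194 mid 317.7 wid 11.3 bri 210 | 195 mid 317.7 wid 11.2 bri 150 | 196 mid 317.6 wid 10.5 bri 92 | 197 mid 317.7 wid 9.7 bri 127 | 198 mid 317.6 wid 9.2 bri 129 | 199 mid 317.7 wid 8.5 bri 116 | 200 mid 317.8 wid 7.1 bri 100 | 201 mid 317.7 wid 3.6 bri 120 | 
33.73 [ 0.4849 -0.      0.1866] [-0.3 -0.2 -1.2] 0.0 0.731 [ 0.22  0.25 -0.37  1.96  0.11  0.95  0.42]
cap -1.0 1.17 c 0.95
mid -2.5 1.17 c 0.8
foot -2.0 1.17 c 0.86
[array([319. , 197.4]), array([319. , 197.1]), array([318.6, 189.1])]
[array([327.9, 205.5]), array([327.9, 205.2]), array([328.1, 197.6])]
```

```bash
python3 - <<'E'
from h import *
fs=[avg("top",4),avg("side",4)]
refs=[cv2.imread("pics/%s0.png"%n)[:,:,::-1].copy() for n in("top","side")]
G={"cap":PS[-3:],"upper":[(20,45),(17,70),(17,88)],"body":PS[1:4],"low":PS[:3],"all":PS}
parts(refs,fs,(.4565,-.0215),(.489,.006),G)
disp(refs,fs,(.4565,-.0215),(.489,.006),PS)
disp(refs,fs,(.4565,-.0215),(.489,.006),G["upper"])
print("cup")
disp([cv2.imread("pics/%sS.png"%n)[:,:,::-1].copy() for n in("top","side")],fs,(.496,.102),(.496,.102),PC)
b,s=board(fs[0]);print(b)
E
```

```text
top cap meas [[-10.06, -8.29, 0.79], [nan, nan, nan], [nan, nan, nan]] exp16 [-10.04  -7.8 ] exp13 [-10.02  -7.51]
top upper meas [[-9.6, -7.8, 0.85], [nan, nan, nan], [nan, nan, nan]] exp16 [-9.94 -7.73] exp13 [-9.92 -7.45]
top body meas [[-10.24, -7.47, 0.93], [nan, nan, nan], [nan, nan, nan]] exp16 [-9.63 -7.52] exp13 [-9.62 -7.25]
top low meas [[-10.28, -7.51, 0.89], [nan, nan, nan], [nan, nan, nan]] exp16 [-9.56 -7.47] exp13 [-9.55 -7.2 ]
top all meas [[-9.51, -7.64, 0.86], [nan, nan, nan], [nan, nan, nan]] exp16 [-9.78 -7.62] exp13 [-9.77 -7.35]
side cap meas [[-10.54, 4.5, 0.87], [nan, nan, nan], [nan, nan, nan]] exp16 [-10.26   3.37] exp13 [-10.24   4.15]
side upper meas [[-10.71, 4.17, 0.87], [nan, nan, nan], [nan, nan, nan]] exp16 [-10.21   3.41] exp13 [-10.19   4.18]
side body meas [[nan, nan, nan], [nan, nan, nan], [nan, nan, nan]] exp16 [-10.05   3.53] exp13 [-10.03   4.28]
side low meas [[-7.97, 3.33, 0.49], [nan, nan, nan], [nan, nan, nan]] exp16 [-10.01   3.55] exp13 [-9.99  4.3 ]
side all meas [[-9.89, 4.24, 0.51], [nan, nan, nan], [nan, nan, nan]] exp16 [-10.13   3.
[... 233 characters left out ...]
-0.68] 0.3
-0.003 [32.7 26.8] [ 0.02  0.24 -0.23 -0.09] 0.057
[[-9.6, -7.8, 0.85], [nan, nan, nan], [nan, nan, nan]]
[[-10.71, 4.17, 0.87], [nan, nan, nan], [nan, nan, nan]]
disp mm [34.54 26.86 -3.19] res px [-0.01 -0.08  0.07  0.03]
0 [33.9 28.1] [-0.34 -0.12  0.2  -0.61] 0.27
-0.003 [34.5 26.9] [-0.03 -0.08  0.08 -0.01] 0.007
cup
[[-0.0, -0.0, 1.0], [-0.01, -0.0, 1.0], [-0.01, 0.0, 1.0]]
[[0.01, -0.07, 0.95], [nan, nan, nan], [0.0, 0.01, 0.98]]
disp mm [-0.03  0.01  0.12] res px [-0. -0.  0.  0.]
0 [-0. -0.] [ 0.01  0.   -0.    0.03] 0.0
-0.003 [ 0.6 -1.1] [ 0.37  0.04 -0.12  0.64] 0.282
((486.6687316894531, 52.081642150878906), (220.23748779296875, 133.19772338867188), 86.49032592773438)
```

```bash
python3 - <<'E'
from h import *
fs=[avg("top",4),avg("side",4)]
refs=[cv2.imread("pics/%s0.png"%n)[:,:,::-1].copy() for n in("top","side")]
for P in(PC,[p for p in PC if p[1]>20],PC[:6]): disp(refs,fs,(.469,.129),(.496,.102),P)
for n in "topA sideA topS sideS".split():pass
rA=[cv2.imread("pics/%sA.png"%n)[:,:,::-1].copy() for n in("top","side")]
print("from tilted rest");[disp(rA,fs,(.494,.1035),(.496,.102),P) for P in(PC,PC[3:6])]
E
```

```text
[[6.58, -8.18, 0.89], [nan, nan, nan], [7.49, -8.01, 0.93]]
[[-7.83, -4.14, 0.94], [-7.48, -4.17, 0.87], [-8.13, -4.12, 0.98]]
disp mm [ 27.03 -27.91  -3.35] res px [-0.07 -0.58  0.53  0.18]
0 [ 26.4 -26.7] [-0.47 -0.63  0.66 -0.5 ] 0.653
-0.003 [ 27.  -27.8] [-0.11 -0.59  0.54  0.11] 0.331
[[6.44, -7.99, 0.92], [nan, nan, nan], [5.93, -8.73, 0.39]]
[[-6.76, -4.03, 0.94], [-8.37, -3.92, 0.74], [-7.37, -4.04, 0.96]]
disp mm [ 25.64 -25.75  -2.11] res px [-0.04 -0.3   0.27  0.09]
0 [ 25.2 -25. ] [-0.29 -0.33  0.35 -0.34] 0.217
-0.003 [ 25.8 -26.1] [ 0.07 -0.29  0.24  0.28] 0.111
[[6.16, -7.88, 0.91], [nan, nan, nan], [7.03, -8.79, 0.75]]
[[-7.82, -4.19, 0.99], [nan, nan, nan], [-6.87, -4.18, 0.97]]
disp mm [ 26.   -25.87  -1.53] res px [-0.03 -0.27  0.24  0.08]
0 [ 25.7 -25.3] [-0.22 -0.29  0.3  -0.23] 0.138
-0.003 [ 26.3 -26.4] [ 0.14 -0.25  0.19  0.38] 0.132
from tilted rest
[[0.7, -0.6, 0.87], [nan, nan, nan], [0.88, -0.83, 0.84]]
[[-1.49, 0.32, 0.93], [0.99, 0.79, 0.94], [-1.41, 0.51, 0.95]]
disp mm [ 2.87 -2.88 -3.8 ] res px [ 0.01  0.1  -0.09 -0.03]
0 [ 2.1 -1.5] [-0.44  0.05  0.05 -0.81] 0.426
-0.003 [ 2.7 -2.6] [-0.08  0.09 -0.06 -0.19] 0.028
[[-0.48, 0.31, 0.84], [nan, nan, nan], [-0.78, 0.57, 0.91]]
[[-1.38, 1.54, 0.9], [nan, nan, nan], [-0.61, 0.54, 0.98]]
disp mm [ 1.41  2.45 -2.78] res px [-0.06 -0.48  0.43  0.15]
0 [0.9 3.4] [-0.39 -0.52  0.54 -0.42] 0.447
-0.003 [1.5 2.4] [-0.03 -0.48  0.43  0.19] 0.224
```

Both views put the shaker 3 mm below its starting height and upright. The cup is also about 3 mm lower and upright, and the board hasn't moved. The gripper is clear of everything, so I'm handing the job in.

```bash
python3 -c "
from h import *
print(r.close_job())"
```

```text
the job is handed in; nothing more can be done
None
```

I handed the job in at about 35 s of the 51 s limit, and the hand-in returned no verdict. By my camera measurements, the egg cup (egg still in it) and the salt shaker both stand upright in their wells, the board has not moved, and the gripper was clear of everything. The cup is the less certain of the two: its height readings ranged from 1.5 to 3.4 mm below its start, where 3 mm means fully seated; the shaker's two both read about 3.1 mm.

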